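# Shut the bench gas off and put the valve key away

### The arm

A 7-joint arm with a two-finger parallel gripper is mounted at the origin on the work surface. World frame = base frame: x ahead of the robot, y to its left, z up, the work surface at z = 0. Lengths are in m, angles in rad, forces in N, time in s.
With the tool pointing down it reaches from about 0.4 to 0.85 m from the base axis. Payload 6.9 kg.
Tool frame: the origin (TCP) lies between the finger pads; the fingertips stand 8 mm ahead of it and the grasp point (between the pads) lies 11 mm behind it; z points along the fingers, y is the direction in which the jaws open and shut (so a half turn about z gives the same grasp; the last joint's range is limited). The gripper opens to 85 mm and grips with 20 to 120 N. Pads are 22 mm wide; open, the fingers measure 114 mm over their backs; the gripper's body (76 mm by 85 mm) begins 54 mm behind the grasp point. The pads swing forward as they close: fully open they stand 13 mm farther back than shut.
Start: joints at [-1.163, 0.507, -0.238, 1.5, 0.126, 1.149, -0.155], TCP at [0.186, 0.597, 0.239] pointing down, gripper open.
Joint ranges: [-3.08, 3.08], [-0.24, 2.05], [-1.43, 1.35], [0, 2.5], [-1.52, 4.66], [0.17, 1.96], [-2.89, 2.89]. Speed limits (rad/s): [2.39, 2.39, 3.14, 3.14, 3.14, 3.14, 3.14].

### API

Orientations are given as a unit quaternion [x, y, z, w].
In Python, from cell import * gives the robot as it stands. The module is installed in compiled form; this text tells all that it offers.
- The arm moves only by the tool arm_command, never from a script. Its argument "increments" is a list of rows, each an object of numbers: "gripper": the opening, from 0 (shut) to 1 (fully open); "tx", "ty", "tz": the shift along the world's x, y, z in units of 50 mm (1.0 is 50 mm); "yaw": the turn about the world's z in units of 6 degrees (1.0 is 6 degrees). A call has 1 to 8 rows; each row shifts and turns the commanded pose from where the row before left it; what a row does not reach is not made up. A row lasts 1/10 s, in which the tool goes at most 50 mm and 8.59 degrees, less where a joint would pass 70% of its speed; a pose out of reach is approached as far as the arm can. A call is refused whole if a number of a shift passes 1 or a number of a turn 1, either way. A call with a gripper value outside its range is refused whole. The fingers move at their own pace and stop on an object; "newtons" is the grip in N (left out, the last holds). Time passes only in rows, so rows that do not move let the fingers close. It gives the time, the measured TCP pose, the force and the opening at its end, in the units of the state.
- observe(): the state, without advancing time (a new reading comes with each control period).
- grab_frame(name): name is "scene" or "side" or "wrist"; returns the picture (384x512x3 uint8, red, green, blue); there is no depth.
- camera_params(name): a dict with "fx", "fy", "cx", "cy" (pixels), "rvec" (rotation vector, rad) and "tvec" (3), from world to camera coordinates, as OpenCV has them; the wrist camera has in their place "T_tool_cam" (4x4, takes a point from camera to tool coordinates, whose origin is the TCP and whose axes are the flange's). Camera axes: x right, y down, z forward; pixel columns grow to the right and rows downward; lengths in m; the calibration is good to about 2 mm. A picture is of the moment at which its call begins: read the wrist's pose just before it. camera_params takes no time and is no camera call.
- sign_off(): hands the job in, once; it reports no verdict.
The state is a dict: "time": time; "joints": joint angles; "dq": joint speeds; "tau": joint torques, N m; "ee_pos": TCP position; "tcp_rot": TCP orientation; "ft_force": force on the tool from outside, world axes, zero at the start; "wrist_torque": the same for the moment, N m; "grip_width": finger opening in m.
Only numpy, scipy, OpenCV 4.12 (cv2) and the standard library are available. Lean on these libraries where they do the work, as an engineer would, in place of code of your own. Each camera call takes 0.05 s, during which the arm holds its last target.

### The job

The practical is over: turn the T-handled key clockwise, as seen from above, until the gas valve on the bench is fully shut, then lift the key off the valve's square spindle. Lay the key flat in the empty yellow tray in the open drawer without dropping it, and slide the drawer fully shut without slamming it. Keep the spare fittings in their grey tray, and do not knock over or shift anything else on the bench.

Things in the scene. Friction and masses are not known exactly. Their poses are not given: they have to be found in the camera images.
- key_bar (a point): Middle of the crossbar of the steel T-handled valve key. x axis: along the crossbar; z axis: up the shank, away from the socket (vertical while the key stands on the valve). The crossbar is a round bar 12 mm in diameter and 88 mm long (44 mm each side of this point), with a yellow band near each end. The key weighs about 0.2 kg.
- key_mid (a point): The same key, half-way up: 34 mm below the crossbar's centre line, on the axis of the round 12 mm shank; same axes as key_bar. The key is 80 mm tall: the foot of the square socket (23.5 mm outside, 13.5 mm inside, 24 mm deep) is 74 mm below the crossbar's centre line. At the start the socket sits loosely over the valve's 12 mm square spindle (about 0.13 rad of free play each way, held down by its weight only) and the key lifts straight off: 24 mm of overlap.
- spindle (a point): Centre of the top of the valve's square spindle (12 mm square, steel, standing upright on a brass globe valve), 98 mm above the bench, on the turning axis, which is vertical. x axis: along the copper gas pipe towards the grey outlet turret. The turret (110 mm tall, 36 mm across, nozzles to 48 mm each side) stands 130 mm from the spindle in +x, the inlet elbow (43 mm high) 105 mm from it in -x. The crossbar starts along the pipe. All of it is fixed to the bench.
- valve (a joint): Angle of the spindle, rad: 0 is fully shut (a hard stop), it grows anticlockwise seen from above; about 4.71 (three quarters of a turn open) at the start. Clockwise turns shut it. Stiff packing: about 0.12 N m turns it and it stays where it is left.
- drawer (a joint): How far the drawer is out, m: 0 is fully shut (a hard stop), 0.16 to 0.186 at the start. Slides with about 2 N.
- drawer_pull (a point): Middle of the front face of the aluminium edge pull on the open drawer (100 mm wide, 12 mm high, standing 16 mm proud of the grey drawer front). x axis: the direction in which the drawer slides shut; z up. It is 126 mm above the bench. The drawer front is 290 mm wide, from 76 to 138 mm above the bench; the drawer's side walls reach 130 mm. Pushing the pull along +x shuts the drawer.
- cabinet: White two-drawer bench unit, fixed: 290 mm wide (y), 270 mm deep, 152 mm high. Origin on the bench under the middle of its front edge; x axis into the unit (away from its front), z up. The upper drawer is the open one and its contents pass under the unit's top with 55 mm of height above the drawer floor. A shallow steel tray with two dishes is fixed on its top, 120 mm back from the front edge, 20 mm high.
- key_tray_in (a point): Middle of the inner floor of the yellow plastic tray where the key is kept; it lies loose in the drawer, empty, beside the grey tray, in the left or the right half. Inside it is 142 mm (x) by 114 mm (y), 26 mm deep, walls 4 mm, floor 89 mm above the bench. x axis: the direction in which the drawer slides shut; z up.
- parts_tray_in (a point): Middle of the inner floor of the grey tray with the spare fittings; same size and axes as the yellow one.
- coupling: Brass hose coupling standing in the grey tray, 28 mm across, 28 mm tall; origin under it.
- spare_jet: Steel burner jet standing in the grey tray, 26 mm across, 30 mm tall; origin under it.
- stand: Retort stand: grey base plate 200 mm (x) by 100 mm (y) by 8 mm, origin under its centre; 10 mm steel rod 408 mm tall at x = +80 mm; a ring with a 100 mm square wire gauze centred at x = -30 mm, 201 to 212 mm above the bench.
- burner: Gas burner on the stand's base under the ring, 72 mm across the foot, 140 mm tall; origin under its foot.
- flask: Empty glass conical flask, 82 mm across the foot, 128 mm tall; origin under its foot.
- beaker: Glass beaker, 68 mm across, 85 mm tall; origin under its foot.
- wash_bottle: White wash bottle with red cap, 64 mm across, 155 mm tall plus a thin bent spout to 190 mm; origin under its foot.
- dishes: Stack of three clear culture dishes, 92 mm across, 45 mm tall; origin under it.
- slide_box: Blue box of microscope slides lying on the bench, 87 by 102 by 36 mm; origin under its centre.
There are look-alikes about, which are no part of the job. Of the things like the part that bears key_bar, leave any that is orange or turquoise; of the rest the smaller one is meant.

How it is judged:
By the outcome, as a careful person would: the job done as asked, in the order asked, and still so for the second after the job is handed in, with the robot touching nothing.
It also fails if it takes over 72 s, if anything falls off the work surface, if the arm or the gripper's body presses on something with over 40 N, if the wrist force passes 120 N, or if a joint passes its speed limit or range.

## Working session

There is one attempt and no reset: what is moved stays moved. The work goes in short steps, Python scripts to look and compute and a tool call to move; the robot and the scene stay as the last step left them, time stands still between calls to the robot, and variables do not carry over. Pictures are saved under pics/ and viewed, and the job is handed in when it is done.

Besides the shell and the picture viewer there is one more tool, called after "Call:" as name([rows], argument=value, ...), one row to a line, values as JSON. arm_command: Moves the arm, as the interface text tells. Its arguments: {"type":"object","properties":{"increments":{"type":"array"},"newtons":{"type":"number"}},"required":["increments"]}

```bash
mkdir -p pics; ls
python3 - <<'E'
from cell import *
import cv2
for n in ["scene","side","wrist"]:
    s=observe()
    im=grab_frame(n); cv2.imwrite(f"pics/{n}0.png",im[:,:,::-1]); 
    print(n,camera_params(n))
s=observe();print(s)
E
```

```text
pics
scene {'fx': 356.2232285123889, 'fy': 356.2232285123889, 'cx': 256.2099887496624, 'cy': 191.7134798068125, 'rvec': array([ 1.12063285,  2.10857589, -1.17666765]), 'tvec': array([ 0.27142509, -0.08820397,  1.75910524])}
side {'fx': 364.7498595354717, 'fy': 364.7498595354717, 'cx': 259.19488180303995, 'cy': 191.0860111321824, 'rvec': array([ 2.10605999, -0.85600538,  0.44185287]), 'tvec': array([-0.334576  ,  0.26922228,  0.91879441])}
wrist {'fx': 269.4604481042461, 'fy': 269.4604481042461, 'cx': 253.71910468780655, 'cy': 189.94716281815423, 'T_tool_cam': array([[ 1.64730910e-03, -9.60314246e-01, -2.78915463e-01,
         6.91280668e-02],
       [ 9.99998572e-01,  1.68742842e-03,  9.62485269e-05,
        -3.48765914e-04],
       [ 3.78221046e-04, -2.78915223e-01,  9.60315654e-01,
        -1.35744245e-01],
       [ 0.00000000e+00,  0.00000000e+00,  0.00000000e+00,
         1.00000000e+00]])}
{'time': 0.15, 'joints': array([-1.16350055,  0.50817704, -0.23755732,  1.50088436,  0.12571119,
        1.14885033, -0.15478237]), 'dq': array([-0.00063282, -0.00135791, -0.00142789, -0.0037949 ,  0.00208711,
        0.00010537,  0.00188527]), 'tau': array([-2.64668066e-03, -6.21024299e+01, -2.18951583e+00, -2.49836469e+01,
        1.26450858e-02,  9.19479062e-03,  2.66012552e-05]), 'ee_pos': array([0.18572506, 0.59640697, 0.23861637]), 'tcp_rot': array([ 1.50306321e-01,  9.88639250e-01, -6.58563403e-04, -9.40887629e-05]), 'ft_force': array([-0.15920316,  0.18407395, -0.7165313 ]), 'wrist_torque': array([-0.03182989, -0.00909311,  0.00777694]), 'grip_width': 0.085734531998028}
```

View images.

View pics/scene0.png

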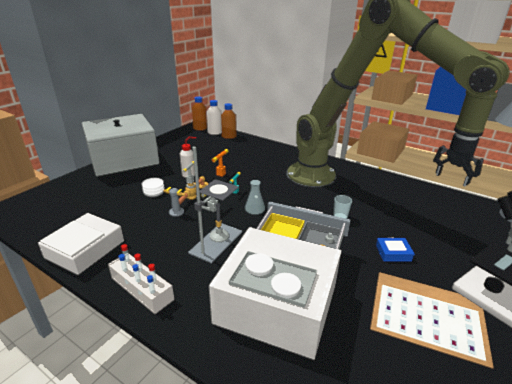

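View pics/side0.png

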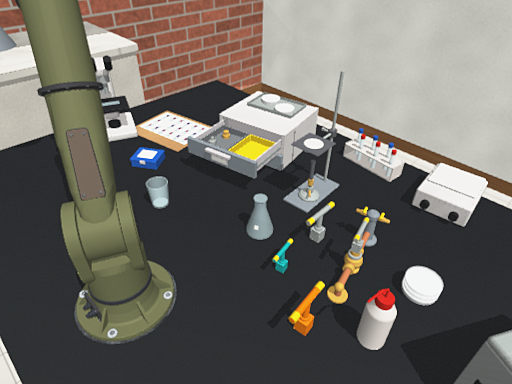

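View pics/wrist0.png

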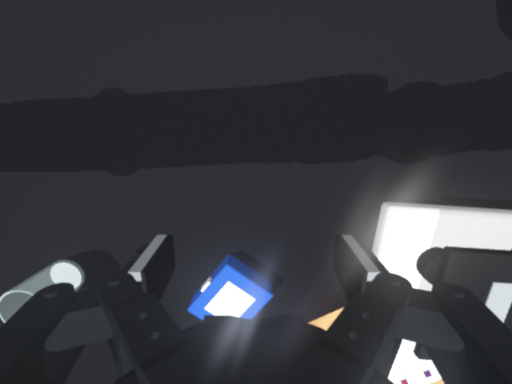

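```bash
cat > h.py <<'E'
import numpy as np, cv2
from scipy.spatial.transform import Rotation as R
from cell import *
def crop(src,x0,y0,x1,y1,k,out):
    im=cv2.imread(f"pics/{src}.png")[y0:y1,x0:x1]
    cv2.imwrite(f"pics/{out}.png",cv2.resize(im,None,fx=k,fy=k,interpolation=cv2.INTER_CUBIC))
def cam(name,s=None):
    p=camera_params(name)
    K=np.array([[p['fx'],0,p['cx']],[0,p['fy'],p['cy']],[0,0,1]])
    if 'rvec' in p:
        Rm=cv2.Rodrigues(p['rvec'])[0]; return K,Rm,np.array(p['tvec']).ravel()
    T=np.eye(4);T[:3,:3]=R.from_quat(s['tcp_rot']).as_matrix();T[:3,3]=s['ee_pos']
    W=np.linalg.inv(T@p['T_tool_cam']); return K,W[:3,:3],W[:3,3]
def atz(c,u,v,z):
    K,Rm,t=c; d=Rm.T@np.linalg.inv(K)@np.array([u,v,1.]); o=-Rm.T@t
    return o+d*(z-o[2])/d[2]
def proj(c,P):
    K,Rm,t=c; q=K@(Rm@np.asarray(P,float)+t); return q[:2]/q[2]
def tri(obs):
    A=[]
    for c,u,v in obs:
        P=c[0]@np.c_[c[1],c[2]]; A+= [u*P[2]-P[0],v*P[2]-P[1]]
    X=np.linalg.svd(np.array(A))[2][-1]; X=X[:3]/X[3]
    return X,[proj(c,X)-[u,v] for c,u,v in obs]
E
python3 - <<'E'
from h import *
crop("side0",260,180,420,350,4,"c1"); crop("side0",180,80,350,200,4,"c2"); crop("scene0",140,130,360,260,3.6,"c3")
E
```

```text
(no output)
```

View pics/c1.png

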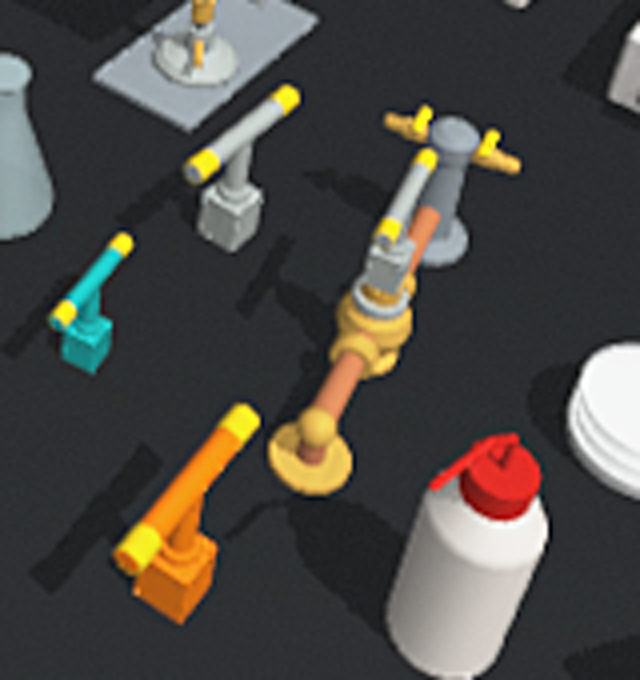

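View pics/c2.png

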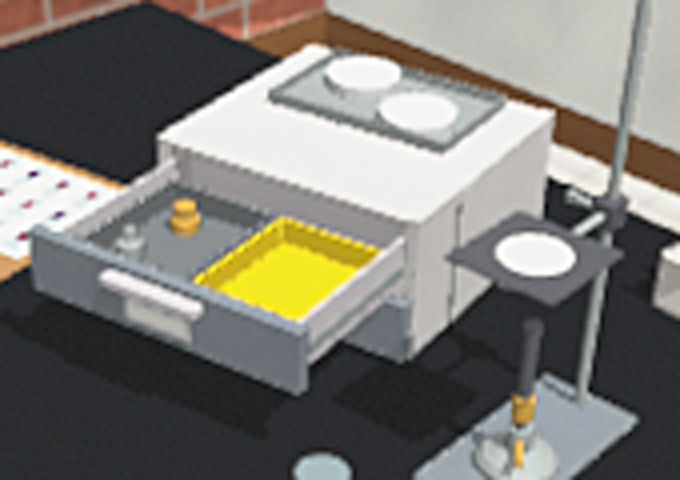

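View pics/c3.png

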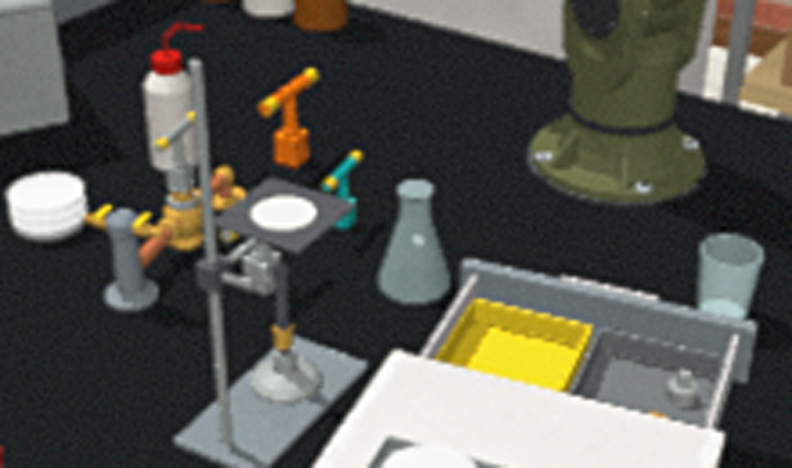

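Run:
```python
from h import *
np.set_printoptions(precision=4,suppress=True)
s=cam("side");c=cam("scene")
for n,p in dict(near=(356.7,239),far=(367.2,219)).items(): print(n,atz(s,*p,.148))
for n,p in dict(a=(184.2,169.4),b=(193.3,162.5)).items(): print(n,atz(c,*p,.148))
S=lambda x,y:(260+x/4,180+y/4)
print("turret top",atz(s,*S(456,130),.110)); print("elbow",atz(s,*S(318,425),.04))
D=lambda x,y:(180+x/4,80+y/4)
print("drawer front top corners",atz(s,*D(35,228),.138),atz(s,*D(308,322),.138))
print("cab front top corners",atz(s,*D(160,138),.152),atz(s,*D(418,220),.152))
print("pull",atz(s,*D(103,278),.126),atz(s,*D(198,308),.126))
for p in [(197,280),(283,220),(385,245),(303,320)]: print("ytray rim",atz(s,*D(*p),.115))
C=lambda x,y:(140+x/3.6,130+y/3.6)
print("scene: front corners",atz(c,*C(466,262),.138),atz(c,*C(752,322),.138))
print("flask",atz(s,*S(10,62),.128),"beaker",atz(s,157,183,.085), "dec key", atz(s,*S(240,132),.07),"gauze",[atz(s,*D(*p),.212) for p in((450,258),(530,212),(622,255),(545,300))])
print("rod top",atz(s,341,73,.408),"turq",atz(s,*S(92,285),.06),"orange",atz(s,*S(187,490),.1),"wash",atz(s,383,297,.155))
```

```text
near [ 0.4553 -0.3504  0.148 ]
far [ 0.5372 -0.3287  0.148 ]
a [ 0.5238 -0.336   0.148 ]
b [ 0.4551 -0.3483  0.148 ]
turret top [ 0.6168 -0.3098  0.11  ]
elbow [ 0.3888 -0.367   0.04  ]
drawer front top corners [0.4617 0.3461 0.138 ] [0.5321 0.0749 0.138 ]
cab front top corners [0.6374 0.3842 0.152 ] [0.7013 0.1097 0.152 ]
pull [0.465  0.2557 0.126 ] [0.4931 0.1651 0.126 ]
ytray rim [0.5329 0.2125 0.115 ]
ytray rim [0.66   0.2375 0.115 ]
ytray rim [0.6961 0.1421 0.115 ]
ytray rim [0.5559 0.1046 0.115 ]
scene: front corners [0.5244 0.0767 0.138 ] [0.4594 0.3498 0.138 ]
flask [ 0.4264 -0.0554  0.128 ] beaker [0.2666 0.2563 0.085 ] dec key [ 0.5438 -0.1812  0.07  ] gauze [array([ 0.5936, -0.0154,  0.212 ]), array([ 0.6951, -0.0121,  0.212 ]), array([ 0.6943, -0.1029,  0.212 ]), array([ 0.5997, -0.1024,  0.212 ])]
rod top [ 0.7399 -0.0538  0.408 ] turq [ 0.359  -0.2018  0.06  ] orange [ 0.256  -0.3628  0.1   ] wash [ 0.3458 -0.4844  0.155 ]
```

Call:
arm_command([
  {"tx": 0.61,"ty": -0.56,"tz": 0.26,"yaw": 0.2,"gripper": 1},
  {"tx": 0.61,"ty": -0.56,"tz": 0.26,"yaw": 0.2},
  {"tx": 0.61,"ty": -0.56,"tz": 0.26,"yaw": 0.2},
  {"tx": 0.61,"ty": -0.56,"tz": 0.26,"yaw": 0.2},
  {"tx": 0.61,"ty": -0.56,"tz": 0.26,"yaw": 0.2},
  {"tx": 0.61,"ty": -0.56,"tz": 0.26,"yaw": 0.2},
  {"tx": 0.61,"ty": -0.56,"tz": 0.26,"yaw": 0.2},
])

```text
schema error: expected keys gripper, tx, ty, tz, yaw
```

Call:
arm_command([
  {"tx": 0.37,"ty": -0.74,"yaw": 0.2},
  {"tx": 0.37,"ty": -0.74,"yaw": 0.2},
  {"tx": 0.37,"ty": -0.74,"yaw": 0.2},
  {"tx": 0.37,"ty": -0.74,"yaw": 0.2},
  {"tx": 0.37,"ty": -0.74,"yaw": 0.2},
  {"tx": 0.37,"ty": -0.74,"yaw": 0.2},
  {"tx": 0.37,"ty": -0.74,"yaw": 0.2},
])

```text
schema error: expected keys gripper, tx, ty, tz, yaw
```

All keys are required in every row.

Call:
arm_command([
  {"gripper": 1,"tx": 0.61,"ty": -0.56,"tz": 0.26,"yaw": 0.2},
  {"gripper": 1,"tx": 0.61,"ty": -0.56,"tz": 0.26,"yaw": 0.2},
  {"gripper": 1,"tx": 0.61,"ty": -0.56,"tz": 0.26,"yaw": 0.2},
  {"gripper": 1,"tx": 0.61,"ty": -0.56,"tz": 0.26,"yaw": 0.2},
  {"gripper": 1,"tx": 0.61,"ty": -0.56,"tz": 0.26,"yaw": 0.2},
  {"gripper": 1,"tx": 0.61,"ty": -0.56,"tz": 0.26,"yaw": 0.2},
  {"gripper": 1,"tx": 0.61,"ty": -0.56,"tz": 0.26,"yaw": 0.2},
])

```text
time: 0.85
ee_pos: [0.4002, 0.3993, 0.3307]
tcp_rot: [0.077, 0.997, -0.0, -0.0]
ft_force: [0.7, 0.6, -0.5]
grip_width: 0.0854
```

Call:
arm_command([
  {"gripper": 1,"tx": 0.37,"ty": -0.74,"tz": 0,"yaw": 0.2},
  {"gripper": 1,"tx": 0.37,"ty": -0.74,"tz": 0,"yaw": 0.2},
  {"gripper": 1,"tx": 0.37,"ty": -0.74,"tz": 0,"yaw": 0.2},
  {"gripper": 1,"tx": 0.37,"ty": -0.74,"tz": 0,"yaw": 0.2},
  {"gripper": 1,"tx": 0.37,"ty": -0.74,"tz": 0,"yaw": 0.2},
  {"gripper": 1,"tx": 0.37,"ty": -0.74,"tz": 0,"yaw": 0.2},
  {"gripper": 1,"tx": 0.37,"ty": -0.74,"tz": 0,"yaw": 0.2},
])

```text
time: 1.55
ee_pos: [0.5292, 0.1401, 0.3302]
tcp_rot: [0.004, 1.0, -0.0, -0.0]
ft_force: [0.4, 0.2, -0.6]
grip_width: 0.0851
```

Run:
```python
from h import *
s=observe(); im=grab_frame("wrist"); cv2.imwrite("pics/w1.png",im[:,:,::-1]); np.save("w1.npy",[s['ee_pos'].tolist()+s['tcp_rot'].tolist()]); print(s['joints'])
```

```text
[-0.19818856  0.32124626 -0.15086464  1.54549073  0.04959906  1.27883058
  1.20738528]
```

View pics/w1.png

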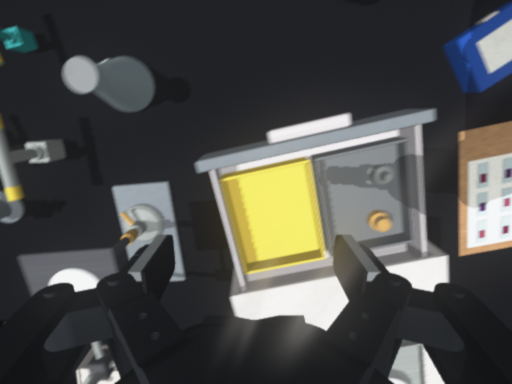

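Call:
arm_command([
  {"gripper": 1,"tx": 0,"ty": -0.87,"tz": 0,"yaw": 0.2},
  {"gripper": 1,"tx": 0,"ty": -0.87,"tz": 0,"yaw": 0.2},
  {"gripper": 1,"tx": 0,"ty": -0.87,"tz": 0,"yaw": 0.2},
  {"gripper": 1,"tx": 0,"ty": -0.87,"tz": 0,"yaw": 0.2},
  {"gripper": 1,"tx": 0,"ty": -0.87,"tz": 0,"yaw": 0.2},
  {"gripper": 1,"tx": 0,"ty": -0.87,"tz": 0,"yaw": 0.2},
])

```text
time: 2.2
ee_pos: [0.5284, -0.1208, 0.3302]
tcp_rot: [-0.059, 0.998, 0.0, -0.0]
ft_force: [0.2, 0.5, 1.2]
grip_width: 0.0854
```

Call:
arm_command([
  {"gripper": 1,"tx": -0.15,"ty": -0.88,"tz": 0,"yaw": 0.2},
  {"gripper": 1,"tx": -0.15,"ty": -0.88,"tz": 0,"yaw": 0.2},
  {"gripper": 1,"tx": -0.15,"ty": -0.88,"tz": 0,"yaw": 0.2},
  {"gripper": 1,"tx": -0.15,"ty": -0.88,"tz": 0,"yaw": 0.2},
  {"gripper": 1,"tx": -0.15,"ty": -0.88,"tz": 0,"yaw": 0.2},
])

```text
time: 2.7
ee_pos: [0.4908, -0.3406, 0.3301]
tcp_rot: [-0.111, 0.994, 0.0, -0.0]
ft_force: [0.5, -0.2, -0.3]
grip_width: 0.0853
```

Run:
```python
from h import *
s=observe(); im=grab_frame("wrist"); cv2.imwrite("pics/w2.png",im[:,:,::-1]); np.save("w2.npy",[s['ee_pos'].tolist()+s['tcp_rot'].tolist()]); print(s['joints'],s['ee_pos'],s['tcp_rot'])
```

```text
[ 0.57493994  0.40319482 -0.01437218  1.41654405  0.00568345  1.32219893
  2.35392956] [ 0.49077098 -0.34061395  0.33013252] [-1.11176305e-01  9.93800685e-01  1.45650895e-04 -7.82805476e-05]
```

View pics/w2.png

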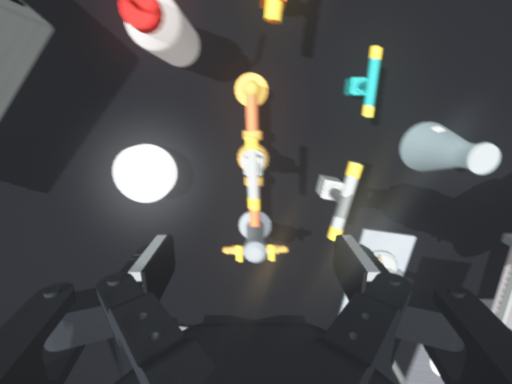

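Run:
```python
from h import *
crop("w2",205,60,305,275,3.7,"c4")
crop("w1",190,95,450,305,3,"c5")
```

```text
(no output)
```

View pics/c4.png

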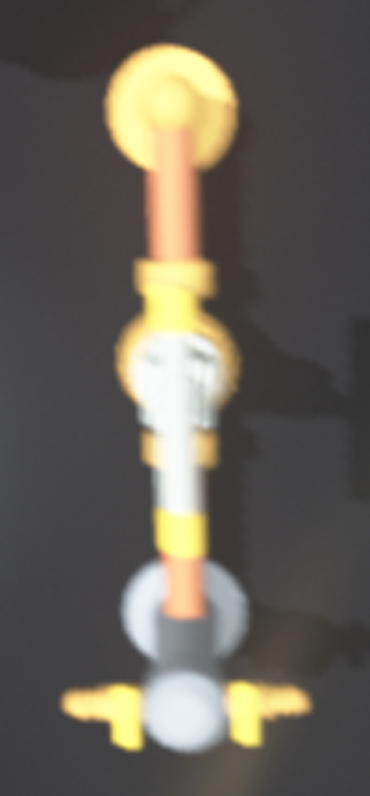

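View pics/c5.png

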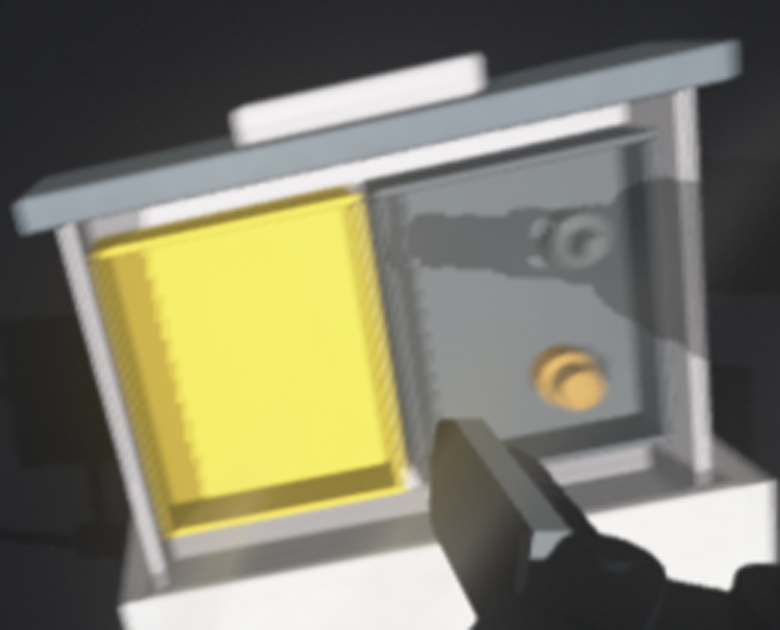

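```bash
cat >> h.py <<'E'
def wcam(f):
    a=np.load(f)[0]; return cam("wrist",dict(ee_pos=a[:3],tcp_rot=a[3:]))
E
python3 - <<'E'
from h import *
np.set_printoptions(precision=4,suppress=True)
w=wcam("w2.npy"); P=lambda x,y:(205+x/3.7,60+y/3.7)
a=atz(w,*P(171,288),.148); b=atz(w,*P(181,554),.148); d=b-a
print(a,b,np.linalg.norm(d),np.degrees(np.arctan2(d[1],d[0])),(a+b)/2)
t=atz(w,*P(184,712),.110);e=atz(w,*P(172,103),.040);d=t-e
print("turret",t,"elbow",e,np.linalg.norm(d),np.degrees(np.arctan2(d[1],d[0])),"spindle",t-d/np.linalg.norm(d)*.13,e+d/np.linalg.norm(d)*.105)
w=wcam("w1.npy"); Q=lambda x,y:(190+x/3,95+y/3)
r=[atz(w,*Q(*p),.115) for p in((92,250),(360,190),(408,485),(168,533))]; print(np.array(r),np.mean(r,0),[np.linalg.norm(r[i]-r[i-1]) for i in range(4)])
p=[atz(w,*Q(*p),.132) for p in((235,110),(483,57))]; print("pull",p,np.mean(p,0),np.linalg.norm(p[1]-p[0]))
f=[atz(w,*Q(*p),.138) for p in((18,205),(740,42))];d=f[0]-f[1];print("front top outer",f,np.linalg.norm(d),np.degrees(np.arctan2(d[0],-d[1])))
f=[atz(w,*Q(*p),.152) for p in((120,608),(775,482))];d=f[0]-f[1];print("cab edge",f,np.linalg.norm(d),np.degrees(np.arctan2(d[0],-d[1])))
print("jet top",atz(w,*Q(580,240),.119),"coup",atz(w,*Q(578,385),.117))
E
```

```text
[ 0.4523 -0.3535  0.148 ] [ 0.5383 -0.3306  0.148 ] 0.08901809136755139 14.896263754564881 [ 0.4953 -0.3421  0.148 ]
turret [ 0.6171 -0.3113  0.11  ] elbow [ 0.3908 -0.3679  0.04  ] 0.24358199612169462 14.037371607646625 spindle [ 0.4963 -0.3415  0.0726] [ 0.4883 -0.3435  0.0702]
[[0.545  0.0946 0.115 ]
 [0.5187 0.2128 0.115 ]
 [0.6636 0.2437 0.115 ]
 [0.6896 0.1265 0.115 ]] [0.6042 0.1694 0.115 ] [np.float64(0.14808605123852037), np.float64(0.12112022743251614), np.float64(0.1481058846149809), np.float64(0.12010176794324248)]
pull [array([0.4829, 0.1569, 0.132 ]), array([0.4629, 0.2554, 0.132 ])] [0.4729 0.2062 0.132 ] 0.10043455415623925
front top outer [array([0.5202, 0.0679, 0.138 ]), array([0.4578, 0.3526, 0.138 ])] 0.29146448498469163 12.361788129707001
cab edge [array([0.7044, 0.1053, 0.152 ]), array([0.6415, 0.3923, 0.152 ])] 0.29375651260232905 12.364028609563476
jet top [0.5408 0.3098 0.119 ] coup [0.6106 0.3188 0.117 ]
```

Call:
arm_command([
  {"gripper": 1,"tx": 0.07,"ty": -0.03,"tz": -0.9,"yaw": 0.28},
  {"gripper": 1,"tx": 0,"ty": 0,"tz": -0.9,"yaw": 0},
  {"gripper": 1,"tx": 0,"ty": 0,"tz": -0.9,"yaw": 0},
  {"gripper": 0.6,"tx": 0,"ty": 0,"tz": -0.6,"yaw": 0},
  {"gripper": 0.4,"tx": 0,"ty": 0,"tz": -0.4,"yaw": 0},
  {"gripper": 0.3,"tx": 0,"ty": 0,"tz": 0,"yaw": 0},
  {"gripper": 0.3,"tx": 0,"ty": 0,"tz": 0,"yaw": 0},
], newtons=40)

```text
time: 3.45
ee_pos: [0.495, -0.3406, 0.1455]
tcp_rot: [-0.125, 0.992, 0.0, -0.0]
ft_force: [0.2, 0.4, -0.5]
grip_width: 0.0279
```

```bash
cat > snap.py <<'E'
import sys
from h import *
n=sys.argv[1]
for c in sys.argv[2:]:
    s=observe(); im=grab_frame(c); cv2.imwrite(f"pics/{c}_{n}.png",im[:,:,::-1])
    if c=="wrist": np.save(f"{c}_{n}.npy",[s['ee_pos'].tolist()+s['tcp_rot'].tolist()])
s=observe(); print({k:np.round(s[k],3).tolist() for k in("time","joints","ee_pos","ft_force","wrist_torque","grip_width")})
q=s['tcp_rot'];print("jaw yaw",np.degrees(2*np.arctan2(q[1],q[0]))-90)
E
python3 snap.py 3 wrist side; python3 -c "
from h import *
crop('side_3',300,150,420,300,4,'c6')"
```

```text
{'time': 3.55, 'joints': [0.578, 0.55, -0.025, 1.695, 0.017, 0.894, 2.368], 'ee_pos': [0.496, -0.341, 0.147], 'ft_force': [-0.117, 0.103, -0.399], 'wrist_torque': [-0.045, 0.005, 0.001], 'grip_width': 0.025}
jaw yaw 104.38613710107009
```

View pics/wrist_3.png

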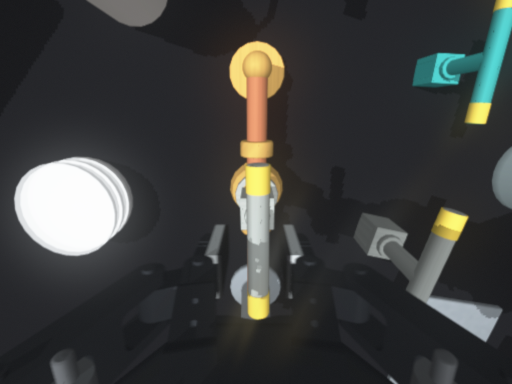

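View pics/c6.png

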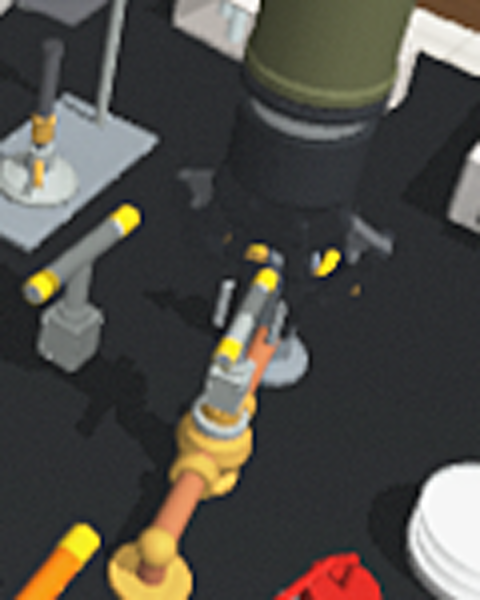

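```bash
python3 - <<'E'
from h import *
w=wcam("wrist_3.npy")
for z in(.146,.148,.152):
    a=atz(w,258,164.5,z);b=atz(w,259,318,z);d=b-a;print((a+b)/2,np.linalg.norm(d),np.degrees(np.arctan2(d[1],d[0])))
E
python3 -c "
from h import *
crop('wrist_3',180,140,340,340,3,'c7')"
```

```text
[ 0.49791539 -0.33821373  0.146     ] 0.09434026050308494 15.110439357298183
[ 0.49688177 -0.33852217  0.148     ] 0.09294578895468876 15.110439357298143
[ 0.49481453 -0.33913905  0.152     ] 0.09015684585789632 15.110439357298144
```

View pics/c7.png

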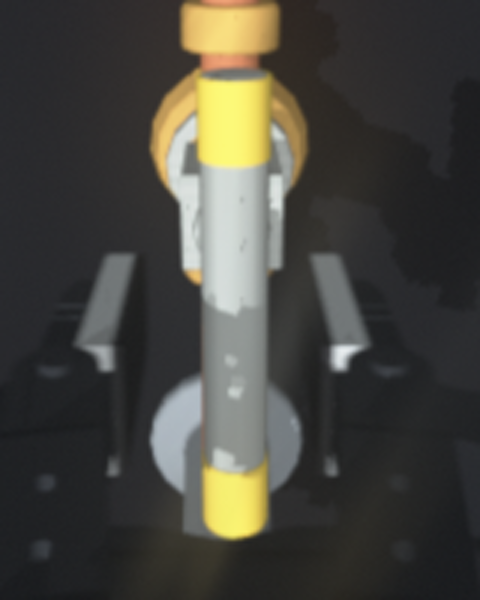

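Call:
arm_command([
  {"gripper": 0.3,"tx": -0.02,"ty": 0.04,"tz": 0,"yaw": 0.1},
  {"gripper": 0,"tx": 0,"ty": 0,"tz": 0,"yaw": 0},
  {"gripper": 0,"tx": 0,"ty": 0,"tz": 0,"yaw": 0},
  {"gripper": 0,"tx": 0,"ty": 0,"tz": 0,"yaw": 0},
  {"gripper": 0,"tx": 0,"ty": 0,"tz": 0,"yaw": 0},
], newtons=40)

```text
time: 4.05
ee_pos: [0.4943, -0.3387, 0.1464]
tcp_rot: [-0.13, 0.991, -0.0, 0.001]
ft_force: [-1.0, 2.0, 6.4]
grip_width: 0.0106
```

```bash
python3 snap.py 4 wrist
```

```text
{'time': 4.1, 'joints': [0.578, 0.547, -0.028, 1.702, 0.018, 0.891, 2.375], 'ee_pos': [0.494, -0.339, 0.146], 'ft_force': [-0.503, 1.864, 6.927], 'wrist_torque': [0.363, 0.258, 0.031], 'grip_width': 0.01}
jaw yaw 104.98787774979257
```

View pics/wrist_4.png

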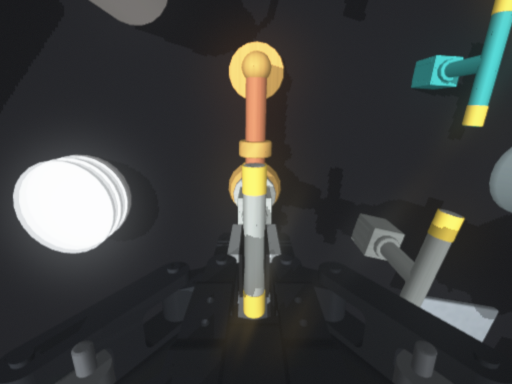

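Call:
arm_command([
  {"gripper": 0,"tx": 0,"ty": 0,"tz": 0,"yaw": -0.8},
  {"gripper": 0,"tx": 0,"ty": 0,"tz": 0,"yaw": -0.8},
  {"gripper": 0,"tx": 0,"ty": 0,"tz": 0,"yaw": -0.8},
  {"gripper": 0,"tx": 0,"ty": 0,"tz": 0,"yaw": -0.8},
  {"gripper": 0,"tx": 0,"ty": 0,"tz": 0,"yaw": -0.8},
])

```text
time: 4.6
ee_pos: [0.4943, -0.3393, 0.1464]
tcp_rot: [0.08, 0.997, -0.001, 0.001]
ft_force: [-0.4, -0.1, 4.7]
grip_width: 0.0103
```

```bash
python3 snap.py 5
```

```text
{'time': 4.6, 'joints': [0.502, 0.55, 0.093, 1.702, -0.062, 0.89, 2.03], 'ee_pos': [0.494, -0.339, 0.146], 'ft_force': [-0.379, -0.089, 4.73], 'wrist_torque': [-0.038, 0.21, 0.141], 'grip_width': 0.01}
jaw yaw 80.800341535472
```

Call:
arm_command([
  {"gripper": 0,"tx": 0,"ty": 0,"tz": 0,"yaw": -1},
  {"gripper": 0,"tx": 0,"ty": 0,"tz": 0,"yaw": -1},
  {"gripper": 0,"tx": 0,"ty": 0,"tz": 0,"yaw": -1},
  {"gripper": 0,"tx": 0,"ty": 0,"tz": 0,"yaw": -1},
  {"gripper": 0,"tx": 0,"ty": 0,"tz": 0,"yaw": -1},
  {"gripper": 0,"tx": 0,"ty": 0,"tz": 0,"yaw": -1},
  {"gripper": 0,"tx": 0,"ty": 0,"tz": 0,"yaw": -1},
  {"gripper": 0,"tx": 0,"ty": 0,"tz": 0,"yaw": -1},
])

```text
time: 5.4
ee_pos: [0.4936, -0.3402, 0.1464]
tcp_rot: [0.479, 0.878, -0.001, 0.001]
ft_force: [-2.0, -2.9, 5.4]
grip_width: 0.0103
```

```bash
python3 snap.py 6 wrist
```

```text
{'time': 5.45, 'joints': [0.353, 0.571, 0.335, 1.705, -0.227, 0.903, 1.344], 'ee_pos': [0.494, -0.34, 0.146], 'ft_force': [-1.471, -1.627, 6.613], 'wrist_torque': [-0.393, 0.466, 0.059], 'grip_width': 0.011}
jaw yaw 32.341111704765794
```

View pics/wrist_6.png

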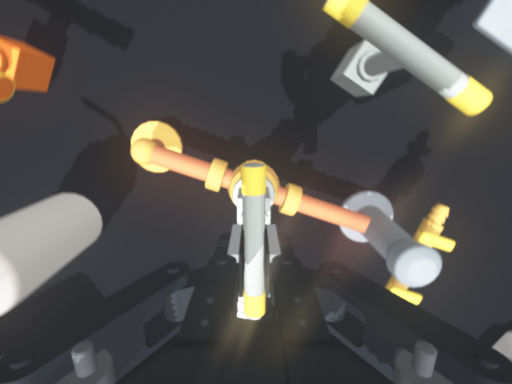

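Call:
arm_command([
  {"gripper": 0,"tx": 0,"ty": 0,"tz": 0,"yaw": -1},
  {"gripper": 0,"tx": 0,"ty": 0,"tz": 0,"yaw": -1},
  {"gripper": 0,"tx": 0,"ty": 0,"tz": 0,"yaw": -1},
  {"gripper": 0,"tx": 0,"ty": 0,"tz": 0,"yaw": -1},
  {"gripper": 0,"tx": 0,"ty": 0,"tz": 0,"yaw": -1},
  {"gripper": 0,"tx": 0,"ty": 0,"tz": 0,"yaw": -1},
  {"gripper": 0,"tx": 0,"ty": 0,"tz": 0,"yaw": -1},
  {"gripper": 0,"tx": 0,"ty": 0,"tz": 0,"yaw": -1},
])

```text
time: 6.25
ee_pos: [0.4927, -0.3404, 0.1465]
tcp_rot: [0.795, 0.607, -0.001, 0.001]
ft_force: [-4.5, -0.3, 7.1]
grip_width: 0.0108
```

Call:
arm_command([
  {"gripper": 0,"tx": 0,"ty": 0,"tz": 0,"yaw": -1},
  {"gripper": 0,"tx": 0,"ty": 0,"tz": 0,"yaw": -1},
  {"gripper": 0,"tx": 0,"ty": 0,"tz": 0,"yaw": -1},
  {"gripper": 0,"tx": 0,"ty": 0,"tz": 0,"yaw": -1},
  {"gripper": 0,"tx": 0,"ty": 0,"tz": 0,"yaw": -1},
  {"gripper": 0,"tx": 0,"ty": 0,"tz": 0,"yaw": -1},
  {"gripper": 0,"tx": 0,"ty": 0,"tz": 0,"yaw": -1},
  {"gripper": 0,"tx": 0,"ty": 0,"tz": 0,"yaw": -1},
])

```text
time: 7.05
ee_pos: [0.4921, -0.3398, 0.1464]
tcp_rot: [0.973, 0.231, -0.001, 0.0]
ft_force: [-6.2, 0.5, 9.1]
grip_width: 0.0104
```

```bash
python3 snap.py 7 wrist side
```

```text
{'time': 7.15, 'joints': [0.09, 0.68, 0.815, 1.709, -0.57, 1.007, 0.006], 'ee_pos': [0.492, -0.34, 0.146], 'ft_force': [-6.291, 0.771, 9.483], 'wrist_torque': [0.188, 1.559, 0.063], 'grip_width': 0.01}
jaw yaw -63.28167721965705
```

View pics/wrist_7.png

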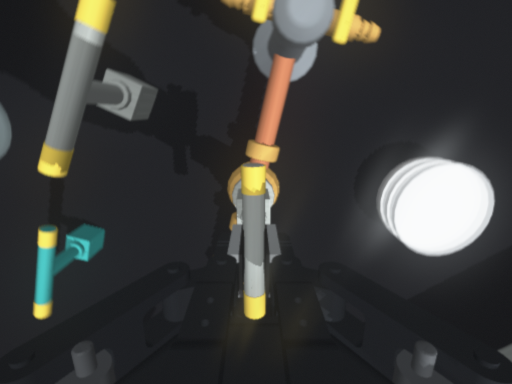

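View pics/side_7.png

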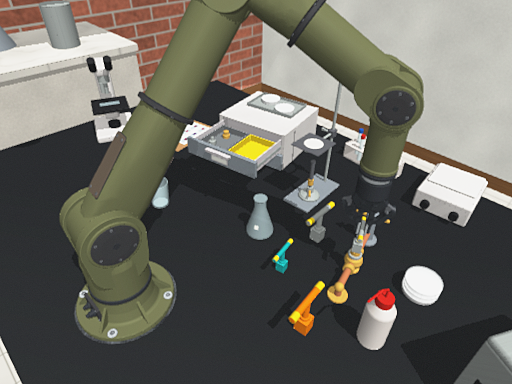

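Call:
arm_command([
  {"gripper": 0.3,"tx": 0,"ty": 0,"tz": 0,"yaw": 0},
  {"gripper": 0.4,"tx": 0,"ty": 0,"tz": 0,"yaw": 0},
  {"gripper": 0.5,"tx": 0,"ty": 0,"tz": 0,"yaw": 0},
  {"gripper": 0.5,"tx": 0,"ty": 0,"tz": 0.4,"yaw": 0},
  {"gripper": 0.5,"tx": 0,"ty": 0,"tz": 0.8,"yaw": 0},
  {"gripper": 0.5,"tx": 0,"ty": 0,"tz": 0.8,"yaw": 1},
  {"gripper": 0.5,"tx": 0,"ty": 0,"tz": 0,"yaw": 1},
  {"gripper": 0.5,"tx": 0,"ty": 0,"tz": 0,"yaw": 1},
])

```text
time: 7.95
ee_pos: [0.4944, -0.3391, 0.2467]
tcp_rot: [0.923, 0.385, 0.001, 0.001]
ft_force: [0.0, 0.5, -0.8]
grip_width: 0.0427
```

```bash
python3 snap.py 8 wrist
```

```text
{'time': 8.0, 'joints': [0.095, 0.561, 0.79, 1.571, -0.421, 1.185, 0.193], 'ee_pos': [0.494, -0.339, 0.246], 'ft_force': [0.012, -0.016, -0.6], 'wrist_torque': [0.003, 0.032, -0.035], 'grip_width': 0.043}
jaw yaw -44.39607246757217
```

View pics/wrist_8.png

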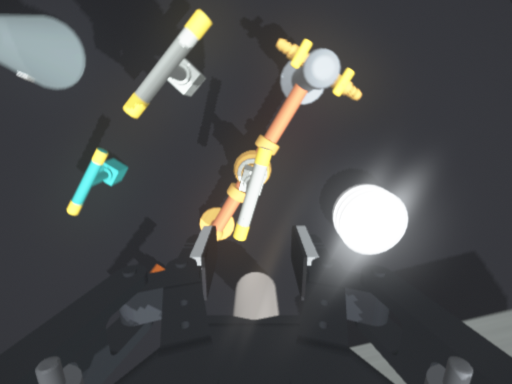

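Call:
arm_command([
  {"gripper": 0.5,"tx": -0.04,"ty": -0.02,"tz": 0,"yaw": 1},
  {"gripper": 0.5,"tx": 0,"ty": 0,"tz": 0,"yaw": 1},
  {"gripper": 0.5,"tx": 0,"ty": 0,"tz": 0,"yaw": 1},
  {"gripper": 0.5,"tx": 0,"ty": 0,"tz": 0,"yaw": 1},
  {"gripper": 0.5,"tx": 0,"ty": 0,"tz": 0,"yaw": 1},
  {"gripper": 0.5,"tx": 0,"ty": 0,"tz": 0,"yaw": 1},
  {"gripper": 0.5,"tx": 0,"ty": 0,"tz": 0,"yaw": 1},
  {"gripper": 0.5,"tx": 0,"ty": 0,"tz": 0,"yaw": 1},
])

```text
time: 8.8
ee_pos: [0.4918, -0.3395, 0.2449]
tcp_rot: [0.688, 0.726, 0.0, -0.0]
ft_force: [-0.2, -0.4, -0.6]
grip_width: 0.0426
```

Call:
arm_command([
  {"gripper": 0.5,"tx": 0,"ty": 0,"tz": 0,"yaw": 1},
  {"gripper": 0.5,"tx": 0,"ty": 0,"tz": 0,"yaw": 1},
  {"gripper": 0.5,"tx": 0,"ty": 0,"tz": 0,"yaw": 1},
  {"gripper": 0.5,"tx": 0,"ty": 0,"tz": 0,"yaw": 1},
  {"gripper": 0.5,"tx": 0,"ty": 0,"tz": 0,"yaw": 1},
  {"gripper": 0.5,"tx": 0,"ty": 0,"tz": 0,"yaw": 1},
  {"gripper": 0.5,"tx": 0,"ty": 0,"tz": 0,"yaw": 1},
  {"gripper": 0.5,"tx": 0,"ty": 0,"tz": 0,"yaw": 1},
])

```text
time: 9.6
ee_pos: [0.4917, -0.3396, 0.2449]
tcp_rot: [0.333, 0.943, 0.0, -0.0]
ft_force: [0.7, 0.4, 0.6]
grip_width: 0.0427
```

Call:
arm_command([
  {"gripper": 0.5,"tx": 0,"ty": 0,"tz": 0,"yaw": 1},
  {"gripper": 0.5,"tx": 0,"ty": 0,"tz": 0,"yaw": 1},
  {"gripper": 0.5,"tx": 0,"ty": 0,"tz": 0,"yaw": 1},
  {"gripper": 0.5,"tx": 0,"ty": 0,"tz": 0,"yaw": 1},
  {"gripper": 0.5,"tx": 0,"ty": 0,"tz": 0,"yaw": 1},
  {"gripper": 0.5,"tx": 0,"ty": 0,"tz": 0,"yaw": 1},
  {"gripper": 0.5,"tx": 0,"ty": 0,"tz": 0,"yaw": 1},
  {"gripper": 0.5,"tx": 0,"ty": 0,"tz": 0,"yaw": 1},
])

```text
time: 10.4
ee_pos: [0.4917, -0.3396, 0.2448]
tcp_rot: [-0.079, 0.997, 0.0, -0.0]
ft_force: [-0.2, 0.6, -0.2]
grip_width: 0.0429
```

Call:
arm_command([
  {"gripper": 0.5,"tx": 0,"ty": 0,"tz": 0,"yaw": 1},
  {"gripper": 0.5,"tx": 0,"ty": 0,"tz": 0,"yaw": 1},
  {"gripper": 0.5,"tx": 0,"ty": 0,"tz": 0,"yaw": 1},
  {"gripper": 0.5,"tx": 0,"ty": 0,"tz": 0,"yaw": 0},
])

```text
time: 10.8
ee_pos: [0.4916, -0.3397, 0.2449]
tcp_rot: [-0.233, 0.972, 0.0, -0.0]
ft_force: [-0.9, -0.1, -0.1]
grip_width: 0.0423
```

```bash
python3 snap.py 9 wrist; python3 -c "
from h import *
crop('wrist_9',180,110,340,270,4,'c9')"
```

```text
{'time': 10.85, 'joints': [0.541, 0.455, 0.036, 1.569, -0.018, 1.118, 2.619], 'ee_pos': [0.492, -0.34, 0.245], 'ft_force': [0.131, -0.006, -0.524], 'wrist_torque': [0.013, 0.058, -0.062], 'grip_width': 0.043}
jaw yaw 116.77587123957318
```

View pics/wrist_9.png

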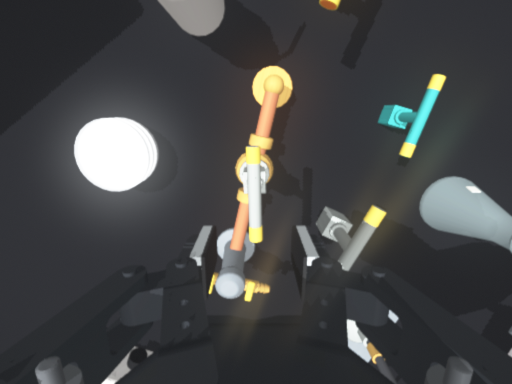

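View pics/c9.png

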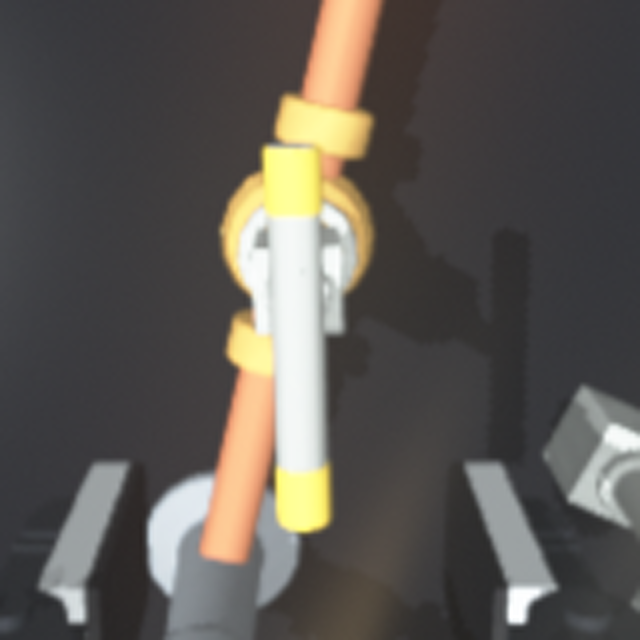

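Run:
```python
from h import *
w=wcam("wrist_9.npy")
a=atz(w,253,147,.154);b=atz(w,255.75,242.5,.154);d=b-a;print((a+b)/2,np.linalg.norm(d),np.degrees(np.arctan2(d[1],d[0])))
```

```text
[ 0.4942525  -0.33916193  0.154     ] 0.08826648610474873 28.674254611903333
```

Call:
arm_command([
  {"gripper": 0.5,"tx": 0,"ty": 0,"tz": -0.8,"yaw": 0.2},
  {"gripper": 0.4,"tx": 0,"ty": 0,"tz": -0.8,"yaw": 0},
  {"gripper": 0.3,"tx": 0,"ty": 0,"tz": -0.36,"yaw": 0},
  {"gripper": 0,"tx": 0,"ty": 0,"tz": 0,"yaw": 0},
  {"gripper": 0,"tx": 0,"ty": 0,"tz": 0,"yaw": 0},
  {"gripper": 0,"tx": 0,"ty": 0,"tz": 0,"yaw": 0},
  {"gripper": 0,"tx": 0,"ty": 0,"tz": 0,"yaw": 0},
])

```text
time: 11.55
ee_pos: [0.4914, -0.3395, 0.1479]
tcp_rot: [-0.243, 0.97, 0.0, -0.0]
ft_force: [-3.5, 2.2, -4.9]
grip_width: 0.0108
```

```bash
python3 snap.py 10 wrist
```

```text
{'time': 11.6, 'joints': [0.547, 0.545, 0.026, 1.704, -0.017, 0.894, 2.642], 'ee_pos': [0.491, -0.34, 0.148], 'ft_force': [-2.976, 1.083, -3.053], 'wrist_torque': [0.497, 0.784, 0.013], 'grip_width': 0.01}
jaw yaw 118.14935668682372
```

View pics/wrist_10.png

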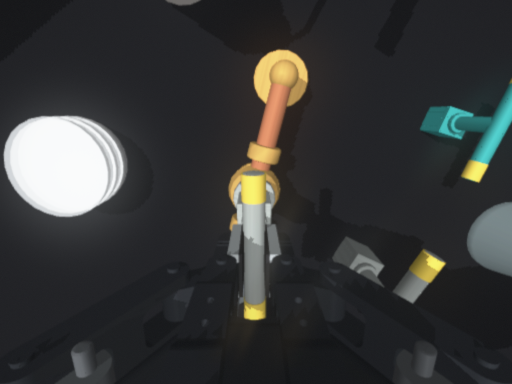

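Call:
arm_command([
  {"gripper": 0,"tx": 0,"ty": 0,"tz": 0,"yaw": -1},
  {"gripper": 0,"tx": 0,"ty": 0,"tz": 0,"yaw": -1},
  {"gripper": 0,"tx": 0,"ty": 0,"tz": 0,"yaw": -1},
  {"gripper": 0,"tx": 0,"ty": 0,"tz": 0,"yaw": -1},
  {"gripper": 0,"tx": 0,"ty": 0,"tz": 0,"yaw": -1},
  {"gripper": 0,"tx": 0,"ty": 0,"tz": 0,"yaw": -1},
  {"gripper": 0,"tx": 0,"ty": 0,"tz": 0,"yaw": -1},
  {"gripper": 0,"tx": 0,"ty": 0,"tz": 0,"yaw": -1},
])

```text
time: 12.4
ee_pos: [0.4918, -0.3388, 0.1479]
tcp_rot: [0.174, 0.985, 0.001, -0.0]
ft_force: [-3.3, 3.2, -2.6]
grip_width: 0.0108
```

Call:
arm_command([
  {"gripper": 0,"tx": 0,"ty": 0,"tz": 0,"yaw": -1},
  {"gripper": 0,"tx": 0,"ty": 0,"tz": 0,"yaw": -1},
  {"gripper": 0,"tx": 0,"ty": 0,"tz": 0,"yaw": -1},
  {"gripper": 0,"tx": 0,"ty": 0,"tz": 0,"yaw": -1},
  {"gripper": 0,"tx": 0,"ty": 0,"tz": 0,"yaw": -1},
  {"gripper": 0,"tx": 0,"ty": 0,"tz": 0,"yaw": -1},
  {"gripper": 0,"tx": 0,"ty": 0,"tz": 0,"yaw": -1},
])

```text
time: 13.1
ee_pos: [0.4924, -0.3384, 0.1479]
tcp_rot: [0.515, 0.857, 0.001, -0.0]
ft_force: [-1.7, 3.6, -2.5]
grip_width: 0.0106
```

```bash
python3 snap.py 11 wrist side
```

```text
{'time': 13.2, 'joints': [0.27, 0.589, 0.474, 1.707, -0.325, 0.924, 1.366], 'ee_pos': [0.493, -0.339, 0.148], 'ft_force': [-1.265, 4.83, -0.319], 'wrist_torque': [1.215, 0.391, 0.061], 'grip_width': 0.011}
jaw yaw 28.177144222550368
```

View pics/wrist_11.png

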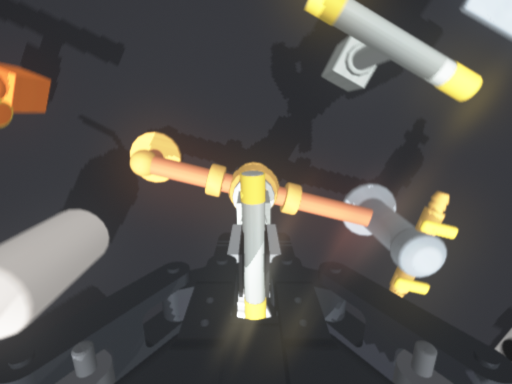

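Call:
arm_command([
  {"gripper": 0,"tx": 0,"ty": 0,"tz": 0,"yaw": -0.5},
  {"gripper": 0,"tx": 0,"ty": 0,"tz": 0,"yaw": -0.5},
  {"gripper": 0,"tx": 0,"ty": 0,"tz": 0,"yaw": -0.5},
  {"gripper": 0,"tx": 0,"ty": 0,"tz": 0,"yaw": -0.5},
  {"gripper": 0,"tx": 0,"ty": 0,"tz": 0,"yaw": -0.5},
])

```text
time: 13.7
ee_pos: [0.4927, -0.3387, 0.1479]
tcp_rot: [0.62, 0.784, 0.001, 0.0]
ft_force: [-1.3, 4.5, -1.0]
grip_width: 0.0107
```

```bash
python3 snap.py 12
```

```text
{'time': 13.7, 'joints': [0.228, 0.604, 0.548, 1.707, -0.378, 0.937, 1.158], 'ee_pos': [0.493, -0.339, 0.148], 'ft_force': [-1.315, 4.481, -0.982], 'wrist_torque': [1.267, 0.136, 0.157], 'grip_width': 0.011}
jaw yaw 13.334441105959726
```

Call:
arm_command([
  {"gripper": 0,"tx": 0,"ty": 0,"tz": 0,"yaw": -0.4},
  {"gripper": 0,"tx": 0,"ty": 0,"tz": 0,"yaw": -0.4},
])

```text
time: 13.9
ee_pos: [0.4928, -0.3387, 0.1479]
tcp_rot: [0.652, 0.758, 0.001, 0.0]
ft_force: [-1.4, 6.0, -1.4]
grip_width: 0.0107
```

```bash
python3 snap.py 13
```

```text
{'time': 13.9, 'joints': [0.215, 0.609, 0.572, 1.707, -0.396, 0.942, 1.091], 'ee_pos': [0.493, -0.339, 0.148], 'ft_force': [-1.429, 6.047, -1.408], 'wrist_torque': [1.192, 0.112, 0.142], 'grip_width': 0.011}
jaw yaw 8.563068471060362
```

Call:
arm_command([
  {"gripper": 0,"tx": 0,"ty": 0,"tz": 0,"yaw": -0.3},
  {"gripper": 0,"tx": 0,"ty": 0,"tz": 0,"yaw": -0.3},
])

```text
time: 14.1
ee_pos: [0.4928, -0.3388, 0.1479]
tcp_rot: [0.676, 0.737, 0.001, 0.0]
ft_force: [-1.0, 5.6, -0.3]
grip_width: 0.0105
```

```bash
python3 snap.py 14
```

```text
{'time': 14.1, 'joints': [0.205, 0.613, 0.591, 1.708, -0.409, 0.946, 1.041], 'ee_pos': [0.493, -0.339, 0.148], 'ft_force': [-0.953, 5.575, -0.283], 'wrist_torque': [1.363, 0.07, 0.169], 'grip_width': 0.011}
jaw yaw 4.93087912939167
```

Call:
arm_command([
  {"gripper": 0,"tx": 0,"ty": 0,"tz": 0,"yaw": -0.3},
  {"gripper": 0,"tx": 0,"ty": 0,"tz": 0,"yaw": -0.3},
])

```text
time: 14.3
ee_pos: [0.4928, -0.3388, 0.1478]
tcp_rot: [0.699, 0.715, 0.001, 0.0]
ft_force: [-0.5, 4.9, 0.5]
grip_width: 0.0102
```

```bash
python3 snap.py 15
```

```text
{'time': 14.3, 'joints': [0.195, 0.618, 0.609, 1.708, -0.422, 0.95, 0.99], 'ee_pos': [0.493, -0.339, 0.148], 'ft_force': [-0.491, 4.874, 0.509], 'wrist_torque': [1.298, 0.029, 0.262], 'grip_width': 0.01}
jaw yaw 1.3407159615291278
```

Call:
arm_command([
  {"gripper": 0,"tx": 0,"ty": 0,"tz": 0,"yaw": -0.3},
  {"gripper": 0,"tx": 0,"ty": 0,"tz": 0,"yaw": -0.3},
])

```text
time: 14.5
ee_pos: [0.4928, -0.3389, 0.1478]
tcp_rot: [0.721, 0.693, 0.001, 0.0]
ft_force: [-0.8, 4.2, -0.7]
grip_width: 0.0105
```

```bash
python3 snap.py 16 wrist; python3 -c "
from h import *
crop('wrist_16',180,110,340,340,3,'c16')"
```

```text
{'time': 14.55, 'joints': [0.185, 0.622, 0.628, 1.708, -0.435, 0.954, 0.938], 'ee_pos': [0.493, -0.339, 0.148], 'ft_force': [-0.197, 5.387, 0.909], 'wrist_torque': [1.227, 0.006, 0.445], 'grip_width': 0.011}
jaw yaw -2.3583492220941764
```

View pics/c16.png

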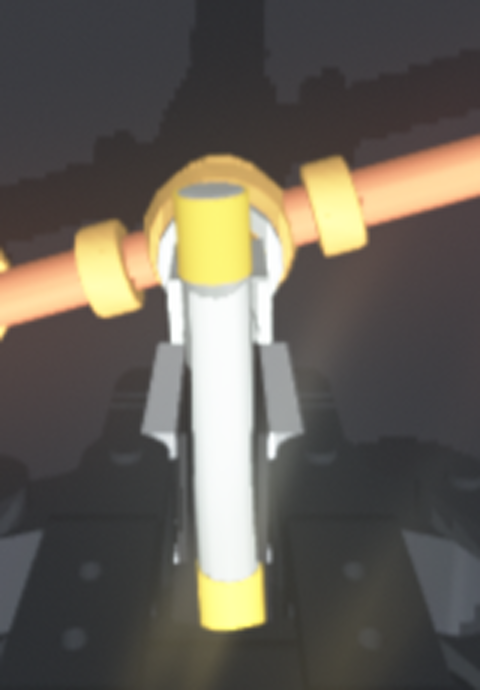

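Call:
arm_command([
  {"gripper": 0,"tx": 0,"ty": 0,"tz": 0,"yaw": 0.6},
  {"gripper": 0,"tx": 0,"ty": 0,"tz": 0,"yaw": 0.7},
  {"gripper": 0.3,"tx": 0,"ty": 0,"tz": 0,"yaw": 0},
  {"gripper": 0.3,"tx": 0,"ty": 0,"tz": 0,"yaw": 0},
  {"gripper": 0.3,"tx": 0,"ty": 0.25,"tz": 0,"yaw": 0},
  {"gripper": 0.3,"tx": -0.05,"ty": 0.27,"tz": 0,"yaw": 0},
  {"gripper": 0.3,"tx": 0,"ty": 0,"tz": 0,"yaw": 0},
])

```text
time: 15.25
ee_pos: [0.4894, -0.3109, 0.1471]
tcp_rot: [0.672, 0.74, 0.001, -0.001]
ft_force: [1.2, 0.5, -0.7]
grip_width: 0.0253
```

```bash
python3 snap.py 17 wrist; python3 -c "
from h import *
crop('wrist_17',160,110,360,360,2.4,'c17')"
```

```text
{'time': 15.3, 'joints': [0.158, 0.591, 0.595, 1.754, -0.404, 0.921, 1.018], 'ee_pos': [0.49, -0.312, 0.147], 'ft_force': [-0.068, 0.53, -0.222], 'wrist_torque': [-0.032, -0.042, -0.006], 'grip_width': 0.026}
jaw yaw 5.487488265221685
```

View pics/c17.png

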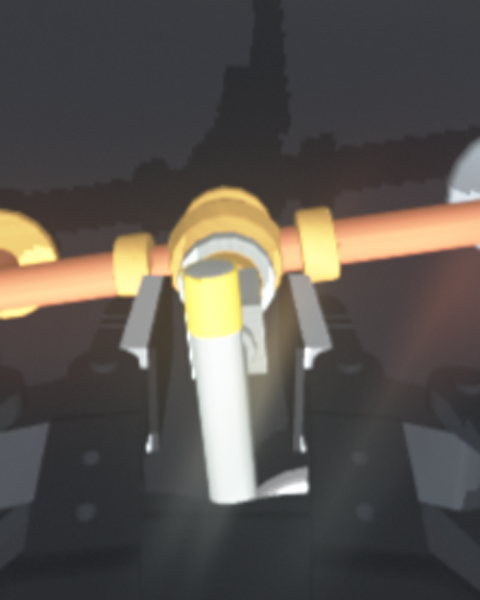

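Run:
```python
from h import *
w=wcam("wrist_17.npy"); P=lambda x,y:(160+x/2.4,110+y/2.4)
s=np.load("wrist_17.npy")[0]
a=atz(w,*P(212,276),.154);b=atz(w,*P(230,470),.154);d=a-b
th=np.radians(5.5); 
print(a,b,np.degrees(np.arctan2(d[1],d[0])))
e=np.array([-np.sin(th),np.cos(th)]);j=np.array([np.cos(th),np.sin(th)])
for p in(a,b): print("along",(p-s[:3])[:2]@e,"jaw",(p-s[:3])[:2]@j)
```

```text
[ 0.48689705 -0.29753354  0.154     ] [ 0.49571814 -0.34662398  0.154     ] 100.18679923657281
along 0.013502408611912596 jaw -0.0012292743524410007
along -0.03620749341485948 jaw 0.002846093342788713
```

Call:
arm_command([
  {"gripper": 0.3,"tx": 0.01,"ty": -0.08,"tz": 0,"yaw": 0.75},
  {"gripper": 0,"tx": 0,"ty": 0,"tz": 0,"yaw": 0},
  {"gripper": 0,"tx": 0,"ty": 0,"tz": 0,"yaw": 0},
  {"gripper": 0,"tx": 0,"ty": 0,"tz": 0,"yaw": 0},
  {"gripper": 0,"tx": 0,"ty": 0,"tz": 0,"yaw": 0},
  {"gripper": 0,"tx": 0,"ty": 0,"tz": 0.1,"yaw": 0},
  {"gripper": 0,"tx": 0,"ty": 0,"tz": 0.1,"yaw": 0},
], newtons=60)

```text
time: 16.0
ee_pos: [0.4896, -0.3177, 0.1571]
tcp_rot: [0.644, 0.765, -0.0, -0.0]
ft_force: [0.8, -1.1, -2.2]
grip_width: 0.0092
```

```bash
python3 snap.py 18 wrist side; python3 -c "
from h import *
crop('wrist_18',160,110,360,360,2.4,'c18');crop('side_18',300,150,420,300,4,'c18s')"
```

```text
{'time': 16.1, 'joints': [0.175, 0.579, 0.579, 1.733, -0.379, 0.943, 1.078], 'ee_pos': [0.49, -0.318, 0.158], 'ft_force': [0.272, 0.121, -1.02], 'wrist_torque': [-0.097, -0.01, -0.028], 'grip_width': 0.01}
jaw yaw 9.88086888343814
```

View pics/c18.png

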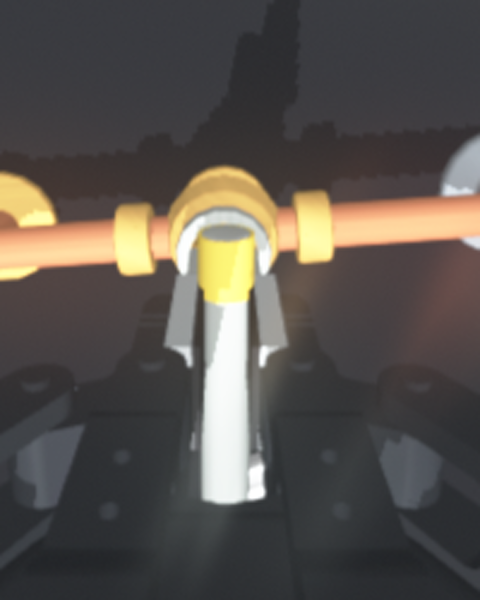

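View pics/c18s.png

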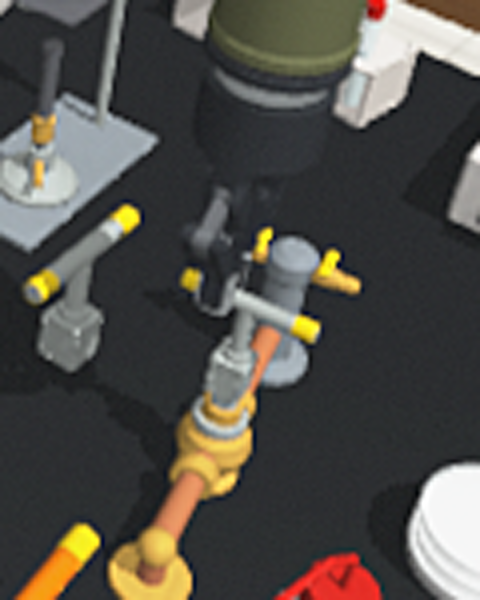

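Call:
arm_command([
  {"gripper": 0,"tx": 0,"ty": 0,"tz": 0.2,"yaw": 0},
  {"gripper": 0,"tx": 0,"ty": 0,"tz": 0.2,"yaw": 0},
  {"gripper": 0,"tx": 0,"ty": 0,"tz": 0.3,"yaw": 0},
])

```text
time: 16.4
ee_pos: [0.4896, -0.3172, 0.1928]
tcp_rot: [0.643, 0.765, 0.0, -0.001]
ft_force: [-0.2, -0.4, -1.4]
grip_width: 0.0096
```

```bash
python3 snap.py 19 side; python3 -c "
from h import *
crop('side_19',300,150,420,300,4,'c19s')"
```

```text
{'time': 16.45, 'joints': [0.16, 0.54, 0.602, 1.685, -0.349, 1.023, 1.051], 'ee_pos': [0.49, -0.318, 0.196], 'ft_force': [0.569, -1.226, 0.238], 'wrist_torque': [-0.01, -0.064, -0.003], 'grip_width': 0.009}
jaw yaw 9.877710195666396
```

View pics/c19s.png

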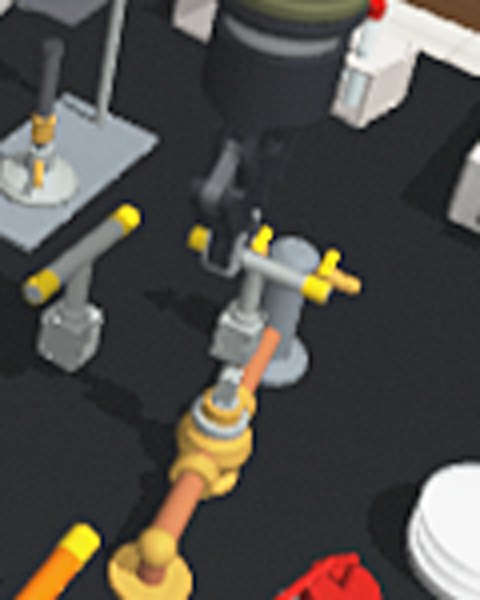

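Call:
arm_command([
  {"gripper": 0,"tx": 0,"ty": 0,"tz": 0.9,"yaw": 0.8},
  {"gripper": 0,"tx": 0,"ty": 0,"tz": 0.9,"yaw": 0.97},
  {"gripper": 0,"tx": 0,"ty": 0,"tz": 0.9,"yaw": 0.97},
  {"gripper": 0,"tx": 0.1,"ty": 0.6,"tz": 0,"yaw": 0.97},
  {"gripper": 0,"tx": 0.13,"ty": 0.8,"tz": 0,"yaw": 0.97},
  {"gripper": 0,"tx": 0.13,"ty": 0.8,"tz": 0,"yaw": 0.97},
  {"gripper": 0,"tx": 0.13,"ty": 0.8,"tz": 0,"yaw": 0.97},
  {"gripper": 0,"tx": 0.13,"ty": 0.8,"tz": 0,"yaw": 0.97},
])

```text
time: 17.25
ee_pos: [0.5205, -0.126, 0.3278]
tcp_rot: [0.295, 0.955, 0.0, 0.0]
ft_force: [1.9, -0.1, -2.7]
grip_width: 0.0096
```

Call:
arm_command([
  {"gripper": 0,"tx": 0.13,"ty": 0.8,"tz": 0,"yaw": 0.97},
  {"gripper": 0,"tx": 0.13,"ty": 0.8,"tz": 0,"yaw": 0.97},
  {"gripper": 0,"tx": 0.13,"ty": 0.8,"tz": 0,"yaw": 0.97},
  {"gripper": 0,"tx": 0.13,"ty": 0.8,"tz": 0,"yaw": 0.97},
  {"gripper": 0,"tx": 0.13,"ty": 0.8,"tz": 0,"yaw": 0.97},
  {"gripper": 0,"tx": 0.13,"ty": 0.8,"tz": 0,"yaw": 0.97},
  {"gripper": 0,"tx": 0.13,"ty": 0.8,"tz": 0,"yaw": 0.97},
  {"gripper": 0,"tx": 0.12,"ty": 0.6,"tz": 0,"yaw": 0.97},
])

```text
time: 18.05
ee_pos: [0.5717, 0.1854, 0.3275]
tcp_rot: [-0.108, 0.994, 0.001, -0.0]
ft_force: [0.3, -0.1, -2.2]
grip_width: 0.0095
```

```bash
python3 snap.py 20 wrist side
```

```text
{'time': 18.15, 'joints': [-0.443, 0.416, 0.138, 1.413, -0.061, 1.318, 1.489], 'ee_pos': [0.572, 0.188, 0.327], 'ft_force': [-0.23, 0.458, -1.893], 'wrist_torque': [0.01, 0.059, 0.016], 'grip_width': 0.01}
jaw yaw 102.59481223407695
```

View pics/wrist_20.png

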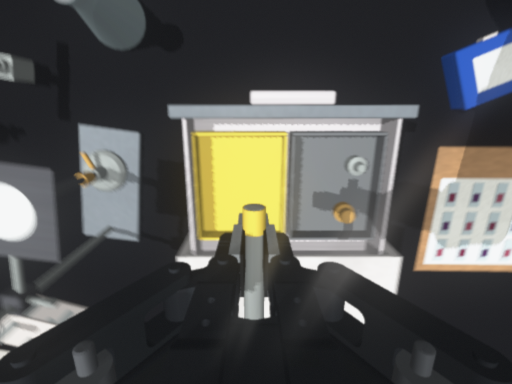

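View pics/side_20.png

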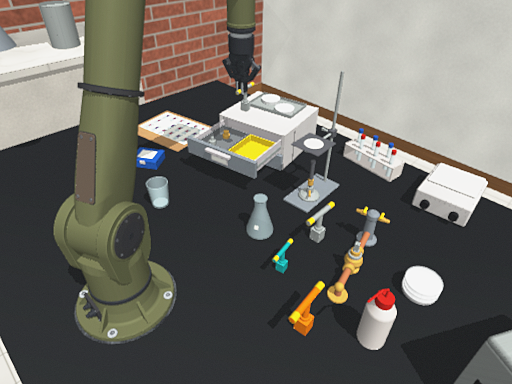

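```bash
python3 -c "
from h import *
crop('wrist_20',160,80,420,300,3,'c20')"
```

```text
(no output)
```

View pics/c20.png

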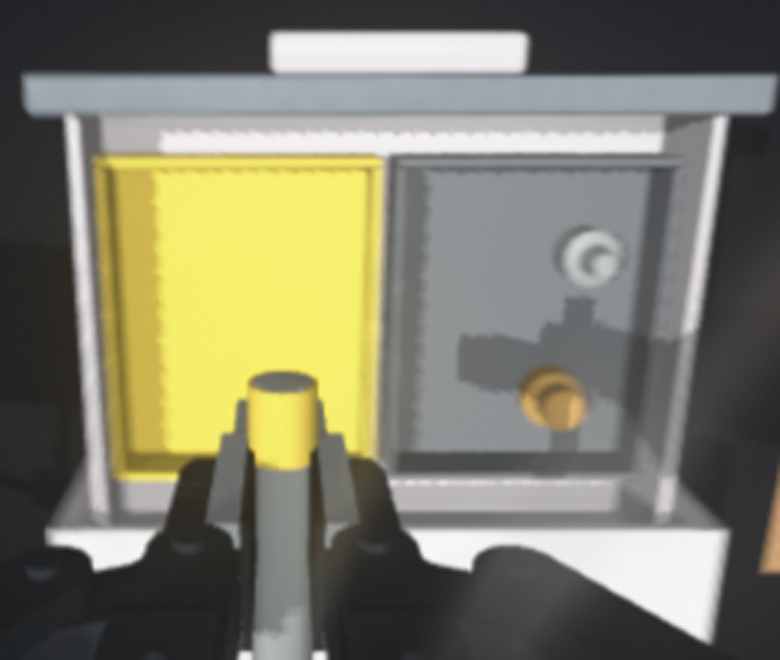

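Run:
```python
from h import *
np.set_printoptions(precision=4,suppress=True)
w=wcam("wrist_20.npy"); P=lambda x,y:(160+x/3,80+y/3); s=np.load("wrist_20.npy")[0]
r=[atz(w,*P(*p),.115) for p in((95,158),(386,158),(113,478),(374,478))]
c=np.mean(r,0); d=(r[1]-r[0]); print(np.array(r),c,np.linalg.norm(d),np.linalg.norm(r[2]-r[0]),"ang",np.degrees(np.arctan2(-d[0],d[1])))
f=[atz(w,*P(*p),.138) for p in((24,76),(776,76))];d=f[1]-f[0];print(np.linalg.norm(d),"ang",np.degrees(np.arctan2(-d[0],d[1])))
p=[atz(w,*P(*p),.132) for p in((270,33),(528,33))];print("pull",np.mean(p,0),np.linalg.norm(p[1]-p[0]))
ce=[atz(w,*P(*p),.152) for p in((48,528),(730,528))];print("cab",np.mean(ce,0),np.linalg.norm(ce[1]-ce[0]))
a=np.radians(12.6);ex=np.array([np.cos(a),np.sin(a)]);ey=np.array([-ex[1],ex[0]])
dd=(s[:2]-c[:2]);print("tcp rel tray",dd@ex,dd@ey)
for n,q in dict(pull=np.mean(p,0),cab=np.mean(ce,0)).items(): print(n,(q-c)[:2]@ex,(q-c)[:2]@ey)
```

```text
[[0.5458 0.0983 0.115 ]
 [0.5193 0.2183 0.115 ]
 [0.6912 0.1293 0.115 ]
 [0.6646 0.2501 0.115 ]] [0.6052 0.174  0.115 ] 0.12294325977008225 0.1486600066673165 ang 12.442895806163332
0.288841441862479 ang 12.448765053068147
pull [0.4717 0.209  0.132 ] 0.09951679627781772
cab [0.6692 0.2538 0.152 ] 0.29446877098446733
tcp rel tray -0.030213086649030364 0.018449921694737057
pull -0.12269212414116648 0.06326223046044668
cab 0.07978470638906342 0.06387643305760142
```

Call:
arm_command([
  {"gripper": 0,"tx": -0.03,"ty": 0.32,"tz": 0,"yaw": 0},
  {"gripper": 0,"tx": 0,"ty": 0,"tz": -0.8,"yaw": 0},
  {"gripper": 0,"tx": 0,"ty": 0,"tz": -0.8,"yaw": 0},
  {"gripper": 0,"tx": 0,"ty": 0,"tz": -0.7,"yaw": 0},
  {"gripper": 0,"tx": 0,"ty": 0,"tz": -0.4,"yaw": 0},
  {"gripper": 0,"tx": 0,"ty": 0,"tz": -0.3,"yaw": 0},
  {"gripper": 0,"tx": 0,"ty": 0,"tz": -0.12,"yaw": 0},
  {"gripper": 0,"tx": 0,"ty": 0,"tz": 0,"yaw": 0},
])

```text
time: 18.95
ee_pos: [0.5705, 0.1979, 0.171]
tcp_rot: [-0.104, 0.995, -0.0, -0.001]
ft_force: [0.4, 0.2, -1.4]
grip_width: 0.0098
```

```bash
python3 snap.py 21 wrist side; python3 -c "
from h import *
crop('side_21',180,50,320,190,4.5,'c21s');crop('wrist_21',100,80,440,300,2.3,'c21')"
```

```text
{'time': 19.05, 'joints': [-0.453, 0.532, 0.125, 1.656, -0.077, 0.957, 1.478], 'ee_pos': [0.571, 0.198, 0.172], 'ft_force': [-0.502, 1.184, -2.225], 'wrist_torque': [-0.038, -0.001, -0.048], 'grip_width': 0.009}
jaw yaw 101.94471782037493
```

View pics/c21.png

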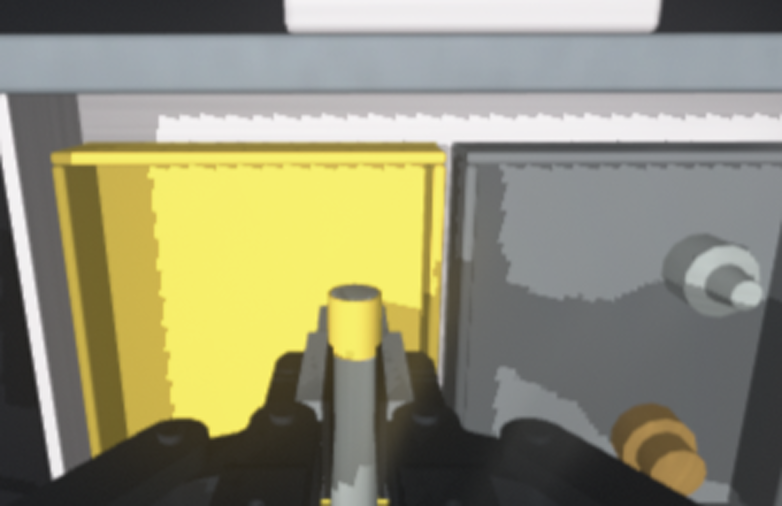

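View pics/c21s.png

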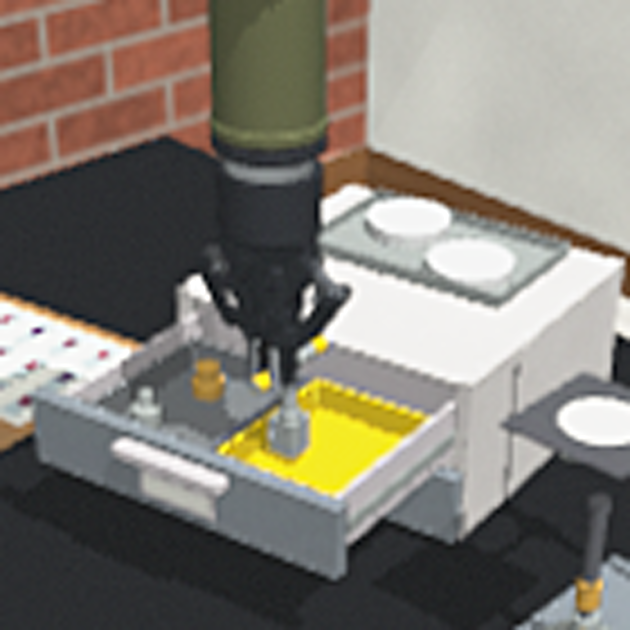

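Call:
arm_command([
  {"gripper": 0,"tx": 0,"ty": 0,"tz": -0.1,"yaw": 0},
  {"gripper": 0,"tx": 0,"ty": 0,"tz": -0.05,"yaw": 0},
  {"gripper": 0,"tx": 0,"ty": 0,"tz": 0,"yaw": 0},
])

```text
time: 19.35
ee_pos: [0.5706, 0.1982, 0.1636]
tcp_rot: [-0.104, 0.995, -0.0, -0.0]
ft_force: [1.5, -0.3, -0.9]
grip_width: 0.0096
```

Call:
arm_command([
  {"gripper": 0,"tx": 0,"ty": 0,"tz": -0.04,"yaw": 0},
  {"gripper": 0,"tx": 0,"ty": 0,"tz": 0,"yaw": 0},
])

```text
time: 19.55
ee_pos: [0.5717, 0.1984, 0.1627]
tcp_rot: [-0.104, 0.995, 0.0, 0.001]
ft_force: [0.4, -0.4, 2.4]
grip_width: 0.0097
```

Call:
arm_command([
  {"gripper": 0,"tx": 0,"ty": 0,"tz": -0.02,"yaw": 0},
  {"gripper": 0,"tx": 0.02,"ty": -0.08,"tz": 0,"yaw": 0},
  {"gripper": 0,"tx": 0.02,"ty": -0.08,"tz": 0,"yaw": 0},
  {"gripper": 0,"tx": 0.02,"ty": -0.08,"tz": 0,"yaw": 0},
  {"gripper": 0,"tx": 0.02,"ty": -0.08,"tz": 0,"yaw": 0},
], newtons=20)

```text
time: 20.05
ee_pos: [0.5754, 0.185, 0.1627]
tcp_rot: [-0.105, 0.994, 0.002, 0.002]
ft_force: [-2.2, 5.3, 11.0]
grip_width: 0.0095
```

```bash
python3 snap.py 22 side; python3 -c "
from h import *
crop('side_22',200,90,300,170,6,'c22s')"
```

```text
{'time': 20.1, 'joints': [-0.425, 0.54, 0.121, 1.672, -0.081, 0.931, 1.508], 'ee_pos': [0.576, 0.184, 0.163], 'ft_force': [-1.988, 5.909, 9.459], 'wrist_torque': [1.493, 0.438, 0.087], 'grip_width': 0.009}
jaw yaw 102.04765191005933
```

View pics/c22s.png

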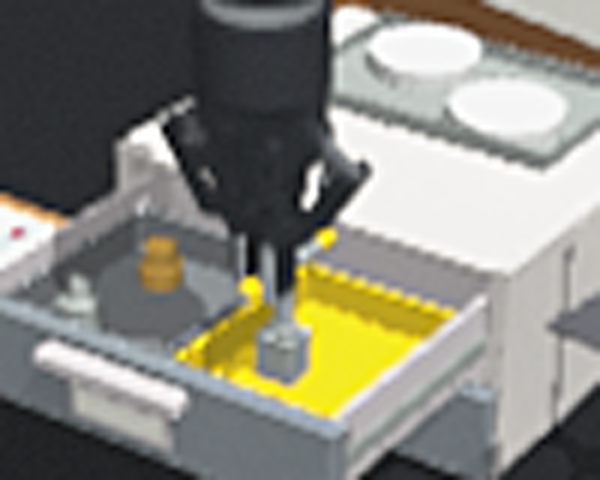

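```bash
python3 -c "
from h import *
a=cv2.imread('pics/side_21.png')[110:160,215:275];b=cv2.imread('pics/side_22.png')[110:160,215:275]
cv2.imwrite('pics/cmp.png',cv2.resize(np.hstack([a,b]),None,fx=6.5,fy=8,interpolation=cv2.INTER_CUBIC))"
```

```text
(no output)
```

View pics/cmp.png

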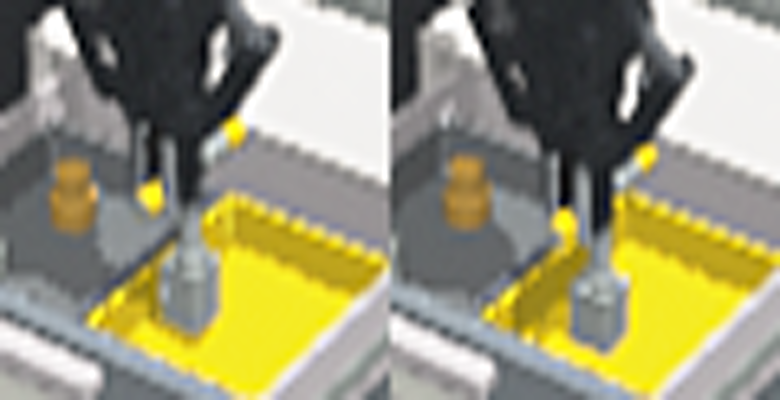

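Call:
arm_command([
  {"gripper": 0,"tx": 0,"ty": 0,"tz": 0.14,"yaw": 0},
  {"gripper": 0,"tx": -0.04,"ty": 0.2,"tz": 0,"yaw": 0},
  {"gripper": 0,"tx": -0.05,"ty": 0.21,"tz": 0,"yaw": 0},
  {"gripper": 0,"tx": 0,"ty": 0,"tz": 0,"yaw": 0},
], newtons=40)

```text
time: 20.5
ee_pos: [0.5691, 0.2057, 0.1672]
tcp_rot: [-0.106, 0.994, 0.001, -0.001]
ft_force: [0.1, -0.4, -2.0]
grip_width: 0.0096
```

```bash
python3 snap.py 23 side wrist; python3 -c "
from h import *
a=cv2.imread('pics/side_23.png')[100:160,205:285]
cv2.imwrite('pics/c23s.png',cv2.resize(a,None,fx=8,fy=8,interpolation=cv2.INTER_CUBIC))"
```

```text
{'time': 20.6, 'joints': [-0.461, 0.539, 0.123, 1.66, -0.077, 0.949, 1.472], 'ee_pos': [0.57, 0.203, 0.167], 'ft_force': [-0.446, -0.245, -1.786], 'wrist_torque': [-0.066, 0.001, 0.011], 'grip_width': 0.009}
jaw yaw 102.06953538908056
```

View pics/c23s.png

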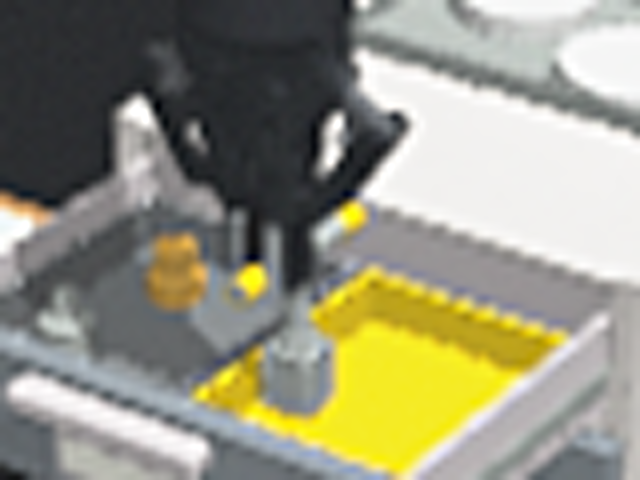

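View pics/wrist_23.png

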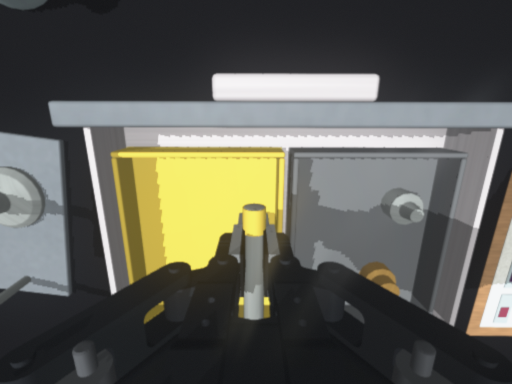

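Call:
arm_command([
  {"gripper": 0,"tx": 0,"ty": 0,"tz": -0.06,"yaw": 0},
  {"gripper": 0,"tx": 0,"ty": 0,"tz": -0.03,"yaw": 0},
  {"gripper": 0.16,"tx": 0,"ty": 0,"tz": 0,"yaw": 0},
  {"gripper": 0.16,"tx": 0,"ty": 0,"tz": 0,"yaw": 0},
], newtons=20)

```text
time: 21.0
ee_pos: [0.5706, 0.2025, 0.1634]
tcp_rot: [-0.104, 0.995, -0.0, 0.0]
ft_force: [-0.0, 0.2, -0.1]
grip_width: 0.014
```

```bash
python3 snap.py 24
```

```text
{'time': 21.0, 'joints': [-0.459, 0.542, 0.123, 1.665, -0.078, 0.939, 1.473], 'ee_pos': [0.571, 0.202, 0.163], 'ft_force': [-0.027, 0.215, -0.14], 'wrist_torque': [-0.004, -0.019, -0.027], 'grip_width': 0.014}
jaw yaw 101.96040417169783
```

Call:
arm_command([
  {"gripper": 0.16,"tx": 0.01,"ty": -0.06,"tz": 0,"yaw": 0},
  {"gripper": 0.16,"tx": 0.02,"ty": -0.06,"tz": 0,"yaw": 0},
  {"gripper": 0.16,"tx": 0.01,"ty": -0.06,"tz": 0,"yaw": 0},
  {"gripper": 0.16,"tx": 0.01,"ty": -0.06,"tz": 0,"yaw": 0},
])

```text
time: 21.4
ee_pos: [0.5729, 0.1903, 0.1634]
tcp_rot: [-0.104, 0.995, -0.0, 0.0]
ft_force: [-0.2, 0.2, 0.5]
grip_width: 0.0141
```

```bash
python3 snap.py 25 side wrist; python3 -c "
from h import *
a=cv2.imread('pics/side_25.png')[100:160,205:285]
cv2.imwrite('pics/c25s.png',cv2.resize(a,None,fx=8,fy=8,interpolation=cv2.INTER_CUBIC))"
```

```text
{'time': 21.5, 'joints': [-0.438, 0.54, 0.123, 1.669, -0.078, 0.937, 1.493], 'ee_pos': [0.573, 0.19, 0.163], 'ft_force': [0.374, 0.559, -0.275], 'wrist_torque': [0.112, 0.001, 0.028], 'grip_width': 0.014}
jaw yaw 101.92769659289146
```

View pics/c25s.png

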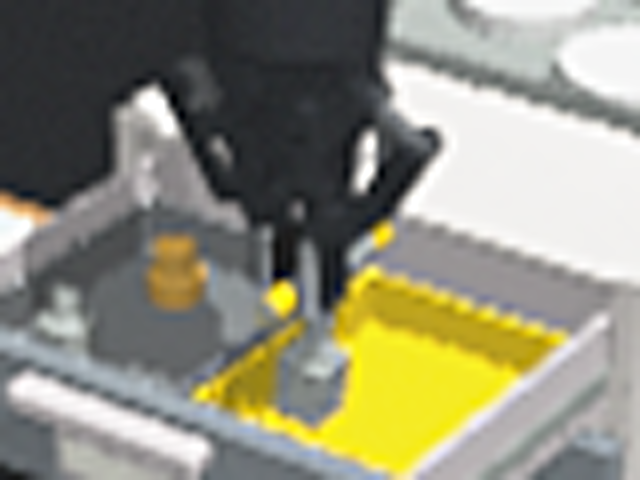

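View pics/wrist_25.png

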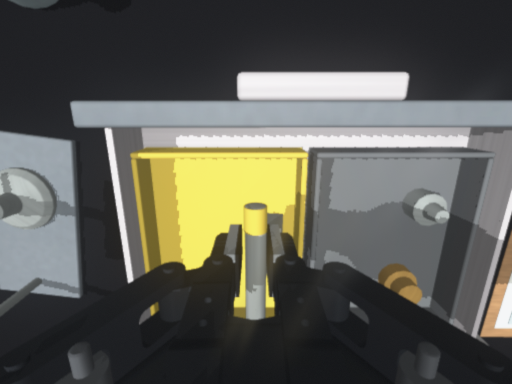

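Call:
arm_command([
  {"gripper": 0.16,"tx": 0.03,"ty": -0.13,"tz": 0,"yaw": 0},
  {"gripper": 0.16,"tx": 0.03,"ty": -0.13,"tz": -0.02,"yaw": 0},
  {"gripper": 0.16,"tx": 0.03,"ty": -0.12,"tz": -0.03,"yaw": 0},
  {"gripper": 0.16,"tx": 0.02,"ty": -0.12,"tz": -0.04,"yaw": 0},
])

```text
time: 21.9
ee_pos: [0.5785, 0.1648, 0.1586]
tcp_rot: [-0.104, 0.995, -0.0, 0.0]
ft_force: [0.3, -1.0, 0.2]
grip_width: 0.0138
```

```bash
python3 snap.py 26 side wrist; python3 -c "
from h import *
a=cv2.imread('pics/side_26.png')[100:160,205:285]
cv2.imwrite('pics/c26s.png',cv2.resize(a,None,fx=8,fy=8,interpolation=cv2.INTER_CUBIC))"
```

```text
{'time': 22.0, 'joints': [-0.395, 0.542, 0.123, 1.681, -0.079, 0.924, 1.536], 'ee_pos': [0.578, 0.164, 0.158], 'ft_force': [-0.145, -0.114, -0.091], 'wrist_torque': [-0.153, -0.036, 0.002], 'grip_width': 0.014}
jaw yaw 101.87335076221368
```

View pics/c26s.png

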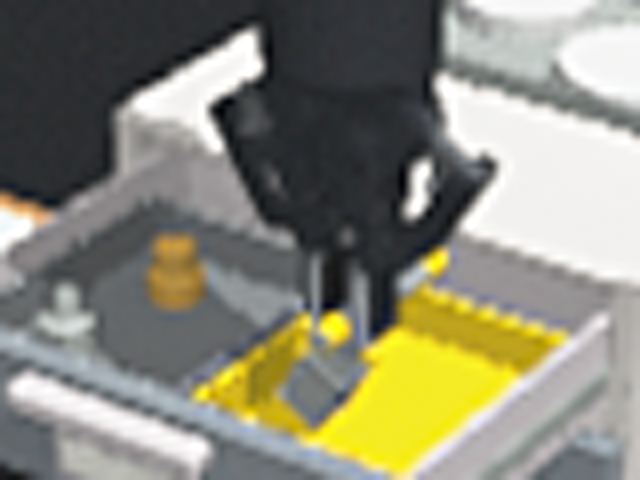

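View pics/wrist_26.png

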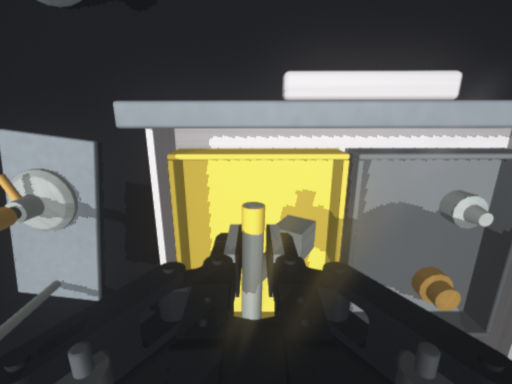

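Call:
arm_command([
  {"gripper": 0,"tx": 0,"ty": 0,"tz": 0,"yaw": 0},
  {"gripper": 0,"tx": 0,"ty": 0,"tz": 0,"yaw": 0},
  {"gripper": 0,"tx": 0.02,"ty": -0.11,"tz": -0.05,"yaw": 0},
  {"gripper": 0,"tx": 0.02,"ty": -0.1,"tz": -0.06,"yaw": 0},
], newtons=20)

```text
time: 22.4
ee_pos: [0.5806, 0.1558, 0.1537]
tcp_rot: [-0.105, 0.994, 0.0, 0.001]
ft_force: [-0.2, -0.7, 3.5]
grip_width: 0.0113
```

```bash
python3 snap.py 27 wrist
```

```text
{'time': 22.45, 'joints': [-0.378, 0.547, 0.122, 1.69, -0.08, 0.909, 1.556], 'ee_pos': [0.581, 0.154, 0.153], 'ft_force': [-0.17, -0.323, 2.045], 'wrist_torque': [0.384, -0.08, 0.03], 'grip_width': 0.011}
jaw yaw 101.96230269142805
```

View pics/wrist_27.png

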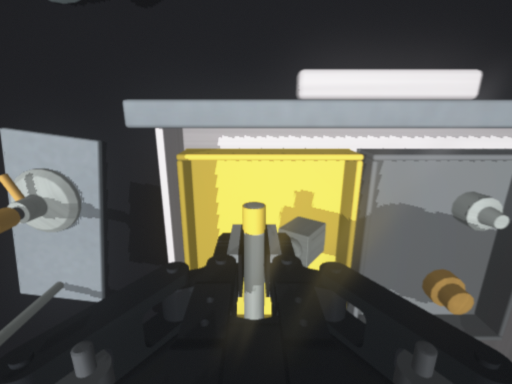

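Rotating with low force (2–3 N). Continue the arc.

Call:
arm_command([
  {"gripper": 0,"tx": 0.02,"ty": -0.11,"tz": -0.07,"yaw": 0},
  {"gripper": 0,"tx": 0.02,"ty": -0.09,"tz": -0.08,"yaw": 0},
  {"gripper": 0,"tx": 0.02,"ty": -0.08,"tz": -0.08,"yaw": 0},
])

```text
time: 22.75
ee_pos: [0.5834, 0.1409, 0.1414]
tcp_rot: [-0.104, 0.995, 0.0, -0.0]
ft_force: [-1.2, 0.6, 3.0]
grip_width: 0.0108
```

Call:
arm_command([
  {"gripper": 0,"tx": 0,"ty": 0,"tz": -0.1,"yaw": 0},
  {"gripper": 0,"tx": 0,"ty": 0,"tz": -0.1,"yaw": 0},
])

```text
time: 22.95
ee_pos: [0.584, 0.1389, 0.1317]
tcp_rot: [-0.103, 0.995, -0.001, 0.0]
ft_force: [0.9, -4.1, 5.0]
grip_width: 0.0107
```

```bash
python3 snap.py 28 wrist side;python3 -c "
from h import *
a=cv2.imread('pics/side_28.png')[100:160,205:285]
cv2.imwrite('pics/c28s.png',cv2.resize(a,None,fx=8,fy=8,interpolation=cv2.INTER_CUBIC))"
```

```text
{'time': 23.05, 'joints': [-0.351, 0.571, 0.119, 1.716, -0.083, 0.86, 1.581], 'ee_pos': [0.583, 0.14, 0.131], 'ft_force': [0.893, -2.14, 2.14], 'wrist_torque': [-0.326, -0.35, -0.045], 'grip_width': 0.011}
jaw yaw 101.90036455154927
```

View pics/wrist_28.png

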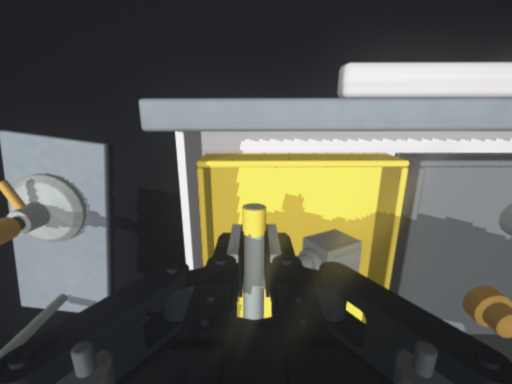

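View pics/c28s.png

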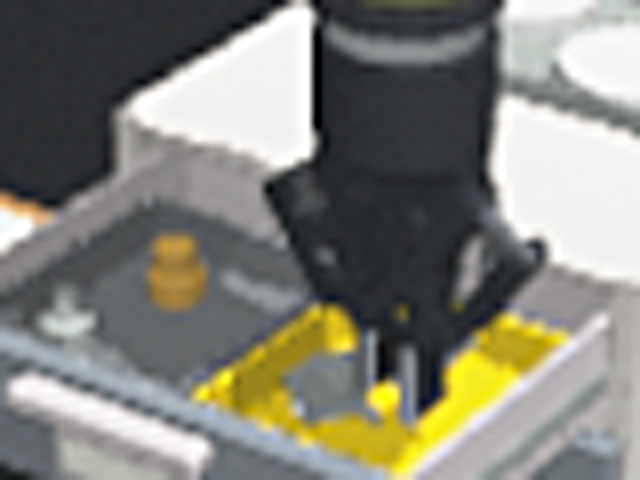

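Call:
arm_command([
  {"gripper": 0,"tx": 0,"ty": 0,"tz": -0.1,"yaw": 0},
  {"gripper": 0,"tx": 0,"ty": 0,"tz": -0.1,"yaw": 0},
  {"gripper": 0,"tx": 0,"ty": 0,"tz": -0.1,"yaw": 0},
  {"gripper": 0,"tx": 0,"ty": 0,"tz": -0.1,"yaw": 0},
])

```text
time: 23.45
ee_pos: [0.5832, 0.1414, 0.1112]
tcp_rot: [-0.105, 0.995, 0.0, -0.0]
ft_force: [1.2, -1.7, 2.5]
grip_width: 0.011
```

Call:
arm_command([
  {"gripper": 0,"tx": 0,"ty": 0,"tz": -0.06,"yaw": 0},
  {"gripper": 0,"tx": 0,"ty": 0,"tz": -0.06,"yaw": 0},
])

```text
time: 23.65
ee_pos: [0.5831, 0.1415, 0.1053]
tcp_rot: [-0.105, 0.995, 0.0, -0.0]
ft_force: [-0.1, -2.5, 2.1]
grip_width: 0.0108
```

```bash
python3 snap.py 29 wrist side;python3 -c "
from h import *
a=cv2.imread('pics/side_29.png')[100:160,205:285]
cv2.imwrite('pics/c29s.png',cv2.resize(a,None,fx=8,fy=8,interpolation=cv2.INTER_CUBIC))"
```

```text
{'time': 23.75, 'joints': [-0.349, 0.601, 0.112, 1.743, -0.089, 0.804, 1.586], 'ee_pos': [0.583, 0.142, 0.105], 'ft_force': [0.54, -1.23, 0.953], 'wrist_torque': [-0.143, -0.236, -0.057], 'grip_width': 0.011}
jaw yaw 102.0065039317387
```

View pics/wrist_29.png

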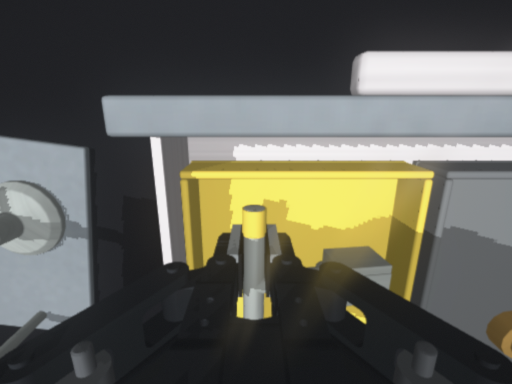

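View pics/c29s.png

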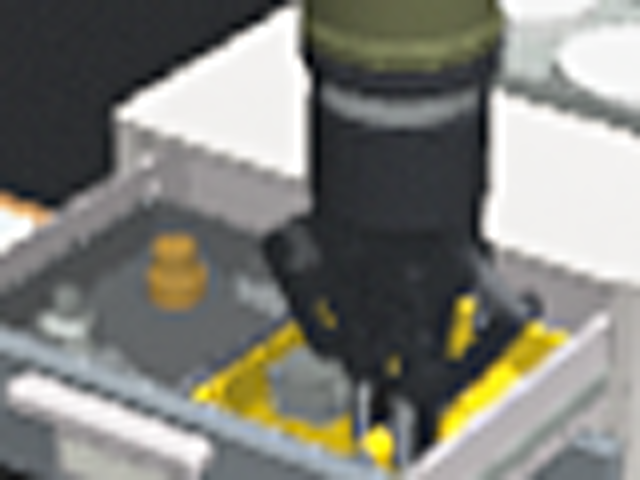

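Call:
arm_command([
  {"gripper": 0,"tx": 0,"ty": 0,"tz": -0.05,"yaw": 0},
  {"gripper": 0,"tx": 0,"ty": 0,"tz": -0.05,"yaw": 0},
  {"gripper": 0,"tx": 0,"ty": 0,"tz": 0,"yaw": 0},
])

```text
time: 24.05
ee_pos: [0.5831, 0.1414, 0.1004]
tcp_rot: [-0.104, 0.995, 0.0, -0.0]
ft_force: [0.4, -2.5, 1.2]
grip_width: 0.0113
```

Call:
arm_command([
  {"gripper": 0,"tx": 0,"ty": 0,"tz": -0.04,"yaw": 0},
  {"gripper": 0,"tx": 0,"ty": 0,"tz": 0,"yaw": 0},
])

```text
time: 24.25
ee_pos: [0.5832, 0.1412, 0.0986]
tcp_rot: [-0.104, 0.995, -0.0, -0.0]
ft_force: [0.0, -1.3, 0.8]
grip_width: 0.0113
```

```bash
python3 snap.py 30
```

```text
{'time': 24.25, 'joints': [-0.348, 0.609, 0.111, 1.749, -0.09, 0.788, 1.587], 'ee_pos': [0.583, 0.141, 0.099], 'ft_force': [0.022, -1.305, 0.806], 'wrist_torque': [-0.198, -0.166, -0.017], 'grip_width': 0.011}
jaw yaw 101.98667598146884
```

Call:
arm_command([
  {"gripper": 0,"tx": 0,"ty": 0,"tz": -0.03,"yaw": 0},
  {"gripper": 0,"tx": 0,"ty": 0,"tz": 0,"yaw": 0},
])

```text
time: 24.45
ee_pos: [0.5835, 0.1412, 0.0975]
tcp_rot: [-0.104, 0.995, 0.0, 0.0]
ft_force: [0.9, -1.5, 3.0]
grip_width: 0.0108
```

Call:
arm_command([
  {"gripper": 0,"tx": 0,"ty": 0,"tz": -0.03,"yaw": 0},
  {"gripper": 0,"tx": 0,"ty": 0,"tz": 0,"yaw": 0},
])

```text
time: 24.65
ee_pos: [0.5847, 0.1415, 0.0975]
tcp_rot: [-0.104, 0.995, 0.0, 0.002]
ft_force: [-0.2, -2.2, 12.5]
grip_width: 0.0111
```

```bash
python3 snap.py 31 wrist;python3 -c "
from h import *
crop('wrist_31',150,140,450,350,2.6,'c31')"
```

```text
{'time': 24.7, 'joints': [-0.347, 0.611, 0.111, 1.75, -0.09, 0.782, 1.587], 'ee_pos': [0.585, 0.141, 0.097], 'ft_force': [-0.15, -2.537, 11.931], 'wrist_torque': [-0.243, -0.021, -0.067], 'grip_width': 0.011}
jaw yaw 101.97954529116768
```

View pics/c31.png

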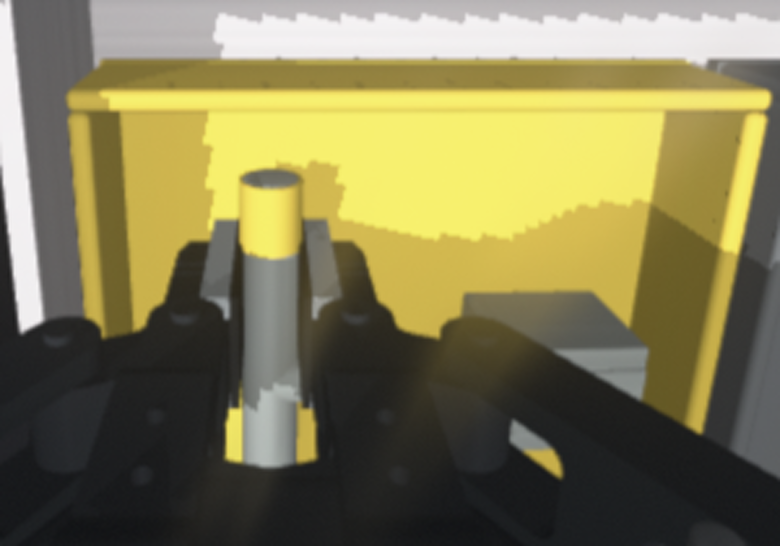

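Call:
arm_command([
  {"gripper": 0,"tx": 0,"ty": 0,"tz": 0.02,"yaw": 0},
  {"gripper": 0.14,"tx": 0,"ty": 0,"tz": 0,"yaw": 0},
  {"gripper": 0.15,"tx": 0,"ty": 0,"tz": 0,"yaw": 0},
  {"gripper": 0.17,"tx": 0,"ty": 0,"tz": 0,"yaw": 0},
  {"gripper": 0.2,"tx": 0,"ty": 0,"tz": 0,"yaw": 0},
])

```text
time: 25.2
ee_pos: [0.5836, 0.1422, 0.0973]
tcp_rot: [-0.105, 0.994, 0.001, 0.001]
ft_force: [0.3, 0.2, 7.5]
grip_width: 0.0171
```

```bash
python3 snap.py 32 wrist;python3 -c "
from h import *
crop('wrist_32',150,140,450,350,2.6,'c32')"
```

```text
{'time': 25.25, 'joints': [-0.348, 0.611, 0.11, 1.75, -0.09, 0.784, 1.587], 'ee_pos': [0.584, 0.142, 0.097], 'ft_force': [-0.266, -0.118, 7.118], 'wrist_torque': [0.016, -0.062, 0.018], 'grip_width': 0.017}
jaw yaw 102.04085771683413
```

View pics/c32.png

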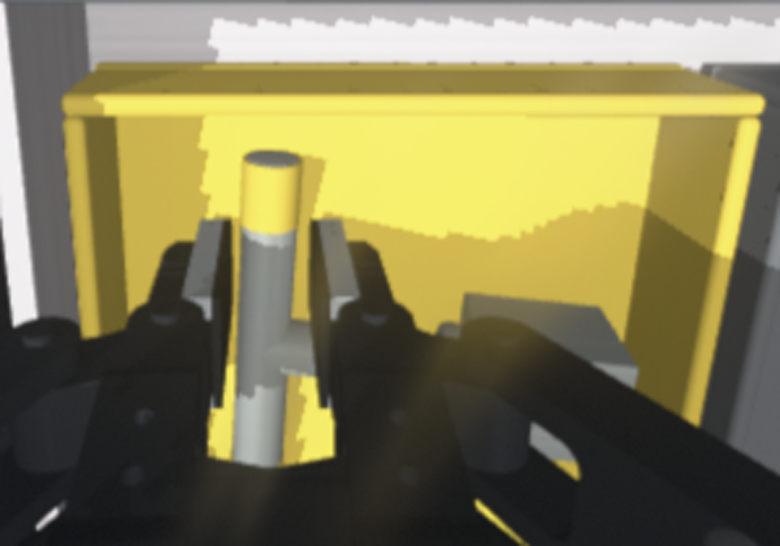

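Call:
arm_command([
  {"gripper": 0.2,"tx": 0,"ty": 0,"tz": 0.1,"yaw": 0},
  {"gripper": 0.2,"tx": 0,"ty": 0,"tz": 0.2,"yaw": 0},
  {"gripper": 0.2,"tx": 0,"ty": 0,"tz": 0.4,"yaw": 0},
  {"gripper": 0.2,"tx": 0,"ty": 0,"tz": 0.8,"yaw": 0},
  {"gripper": 0.2,"tx": 0,"ty": 0,"tz": 0.8,"yaw": 0},
  {"gripper": 0.2,"tx": -0.4,"ty": 0,"tz": 0.5,"yaw": 0},
  {"gripper": 0.4,"tx": -0.5,"ty": 0.2,"tz": 0,"yaw": 0},
])

```text
time: 25.95
ee_pos: [0.5401, 0.1501, 0.2409]
tcp_rot: [-0.103, 0.995, 0.0, 0.003]
ft_force: [-0.4, -0.3, -0.1]
grip_width: 0.0303
```

```bash
python3 snap.py 33 wrist side;python3 -c "
from h import *
a=cv2.imread('pics/side_33.png')[100:165,200:290]
cv2.imwrite('pics/c33s.png',cv2.resize(a,None,fx=8,fy=8,interpolation=cv2.INTER_CUBIC))"
```

```text
{'time': 26.05, 'joints': [-0.409, 0.401, 0.13, 1.687, -0.06, 1.058, 1.523], 'ee_pos': [0.536, 0.153, 0.238], 'ft_force': [0.577, -1.026, -0.256], 'wrist_torque': [0.007, -0.0, 0.026], 'grip_width': 0.034}
jaw yaw 102.14335086399024
```

View pics/wrist_33.png

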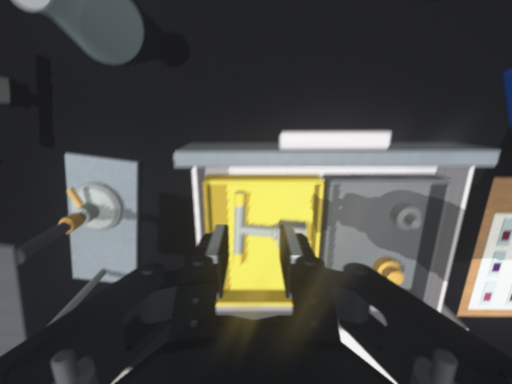

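View pics/c33s.png

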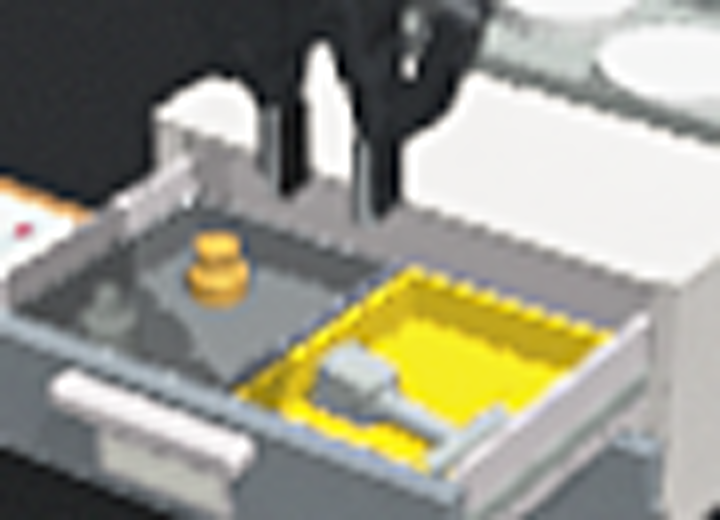

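Run:
```python
from h import *
w=wcam("wrist_33.npy")
p=[atz(w,280,131,.132),atz(w,391,131,.132)];print(p,np.mean(p,0),np.linalg.norm(p[1]-p[0]))
p=[atz(w,280,150,.120),atz(w,391,150,.120)];print(np.mean(p,0))
```

```text
[array([0.48432411, 0.16098705, 0.132     ]), array([0.46396381, 0.25736773, 0.132     ])] [0.47414396 0.20917739 0.132     ] 0.09850774889694938
[0.49125925 0.21799532 0.12      ]
```

Call:
arm_command([
  {"gripper": 0.4,"tx": -0.5,"ty": 0.24,"tz": 0,"yaw": 0},
  {"gripper": 0.4,"tx": -0.7,"ty": 0.34,"tz": 0,"yaw": 0},
  {"gripper": 0.4,"tx": -0.7,"ty": 0.34,"tz": 0,"yaw": 0.05},
  {"gripper": 0.4,"tx": -0.1,"ty": 0.05,"tz": -0.6,"yaw": 0},
  {"gripper": 0.4,"tx": 0,"ty": 0,"tz": -0.7,"yaw": 0},
  {"gripper": 0.4,"tx": 0,"ty": 0,"tz": -0.7,"yaw": 0},
  {"gripper": 0.4,"tx": 0,"ty": 0,"tz": -0.38,"yaw": 0},
])

```text
time: 26.75
ee_pos: [0.4371, 0.1993, 0.1156]
tcp_rot: [-0.107, 0.994, -0.001, -0.002]
ft_force: [-0.0, -0.0, -1.0]
grip_width: 0.0344
```

```bash
python3 snap.py 34 wrist side
```

```text
{'time': 26.85, 'joints': [-0.545, 0.441, 0.093, 2.038, -0.064, 0.671, 1.376], 'ee_pos': [0.437, 0.199, 0.115], 'ft_force': [-0.162, -0.749, 0.519], 'wrist_torque': [-0.013, -0.022, 0.028], 'grip_width': 0.034}
jaw yaw 102.30493472192023
```

View pics/side_34.png

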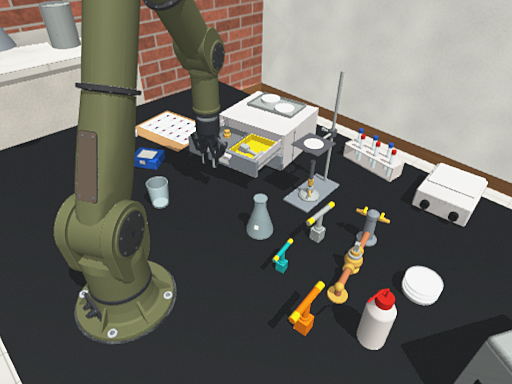

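View pics/wrist_34.png

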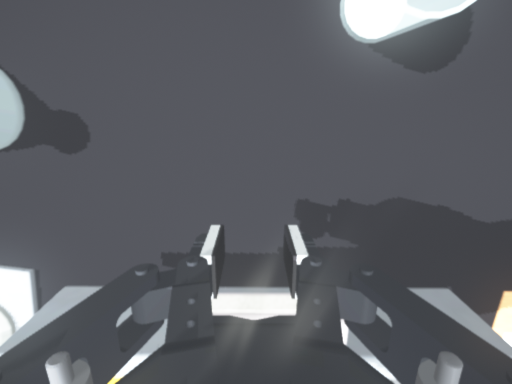

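Call:
arm_command([
  {"gripper": 0.4,"tx": 0.14,"ty": 0.03,"tz": 0,"yaw": 0},
  {"gripper": 0.4,"tx": 0.14,"ty": 0.03,"tz": 0,"yaw": 0},
  {"gripper": 0.4,"tx": 0.1,"ty": 0.02,"tz": 0,"yaw": 0},
  {"gripper": 0.4,"tx": 0.1,"ty": 0.02,"tz": 0,"yaw": 0},
  {"gripper": 0.4,"tx": 0.1,"ty": 0.02,"tz": 0,"yaw": 0},
  {"gripper": 0.4,"tx": 0.12,"ty": 0.03,"tz": 0,"yaw": 0},
])

```text
time: 27.45
ee_pos: [0.4732, 0.207, 0.1179]
tcp_rot: [-0.107, 0.994, -0.0, -0.0]
ft_force: [-1.5, -0.5, 1.0]
grip_width: 0.034
```

```bash
python3 snap.py 35 wrist side
```

```text
{'time': 27.55, 'joints': [-0.523, 0.481, 0.093, 1.948, -0.065, 0.715, 1.393], 'ee_pos': [0.474, 0.207, 0.118], 'ft_force': [0.817, -0.133, -0.204], 'wrist_torque': [-0.003, 0.011, -0.012], 'grip_width': 0.034}
jaw yaw 102.27757251802703
```

View pics/wrist_35.png

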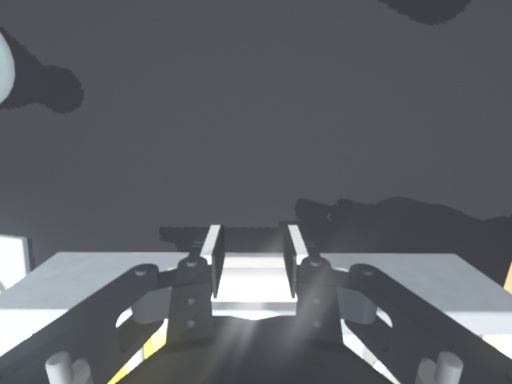

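Call:
arm_command([
  {"gripper": 0.4,"tx": 0.1,"ty": 0.02,"tz": 0,"yaw": 0},
  {"gripper": 0.4,"tx": 0.15,"ty": 0.03,"tz": 0,"yaw": 0},
  {"gripper": 0.4,"tx": 0.18,"ty": 0.04,"tz": 0,"yaw": 0},
  {"gripper": 0.4,"tx": 0.18,"ty": 0.04,"tz": 0,"yaw": 0},
  {"gripper": 0.4,"tx": 0.18,"ty": 0.04,"tz": 0,"yaw": 0},
  {"gripper": 0.4,"tx": 0.18,"ty": 0.04,"tz": 0,"yaw": 0},
  {"gripper": 0.4,"tx": 0.18,"ty": 0.04,"tz": 0,"yaw": 0},
  {"gripper": 0.4,"tx": 0.18,"ty": 0.04,"tz": 0,"yaw": 0},
])

```text
time: 28.35
ee_pos: [0.5406, 0.2215, 0.1176]
tcp_rot: [-0.107, 0.994, -0.0, -0.0]
ft_force: [-1.0, -2.6, -0.7]
grip_width: 0.0342
```

```bash
python3 snap.py 36 side;python3 -c "
from h import *
crop('side_36',170,70,340,200,4.4,'c36s')"
```

```text
{'time': 28.4, 'joints': [-0.489, 0.566, 0.092, 1.77, -0.067, 0.807, 1.42], 'ee_pos': [0.542, 0.222, 0.118], 'ft_force': [2.219, 0.368, 0.555], 'wrist_torque': [0.029, -0.146, -0.013], 'grip_width': 0.034}
jaw yaw 102.25798333875014
```

View pics/c36s.png

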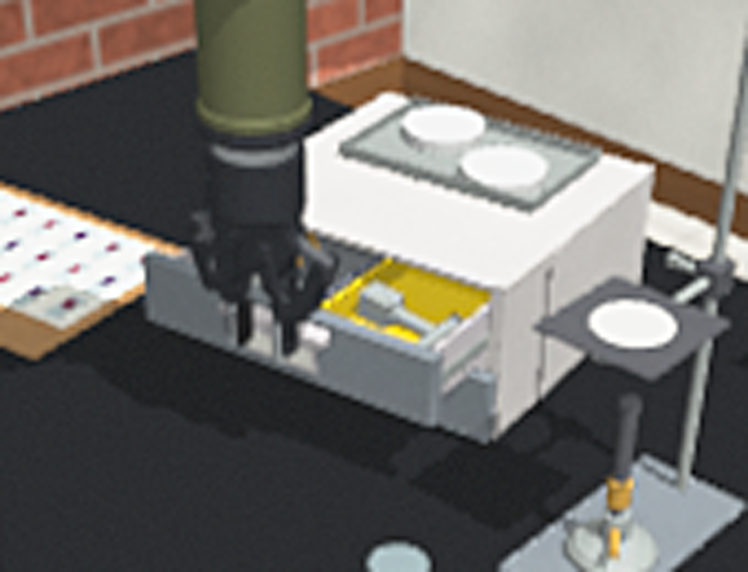

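Call:
arm_command([
  {"gripper": 0.4,"tx": 0.12,"ty": 0.03,"tz": 0,"yaw": 0},
  {"gripper": 0.4,"tx": 0.18,"ty": 0.04,"tz": 0,"yaw": 0},
  {"gripper": 0.4,"tx": 0.18,"ty": 0.04,"tz": 0,"yaw": 0},
  {"gripper": 0.4,"tx": 0.18,"ty": 0.04,"tz": 0,"yaw": 0},
  {"gripper": 0.4,"tx": 0.16,"ty": 0.04,"tz": 0,"yaw": 0},
  {"gripper": 0.4,"tx": 0.12,"ty": 0.03,"tz": 0,"yaw": 0},
  {"gripper": 0.4,"tx": 0.08,"ty": 0.02,"tz": 0,"yaw": 0},
])

```text
time: 29.1
ee_pos: [0.5916, 0.2339, 0.1178]
tcp_rot: [-0.107, 0.994, 0.0, 0.0]
ft_force: [-1.7, -0.8, 1.8]
grip_width: 0.0344
```

```bash
python3 snap.py 37 side;python3 -c "
from h import *
crop('side_37',170,70,340,200,4.4,'c37s')"
```

```text
{'time': 29.15, 'joints': [-0.469, 0.632, 0.091, 1.628, -0.069, 0.883, 1.433], 'ee_pos': [0.592, 0.234, 0.118], 'ft_force': [0.621, 0.844, 0.589], 'wrist_torque': [0.037, -0.072, -0.037], 'grip_width': 0.034}
jaw yaw 102.28201613426378
```

View pics/c37s.png

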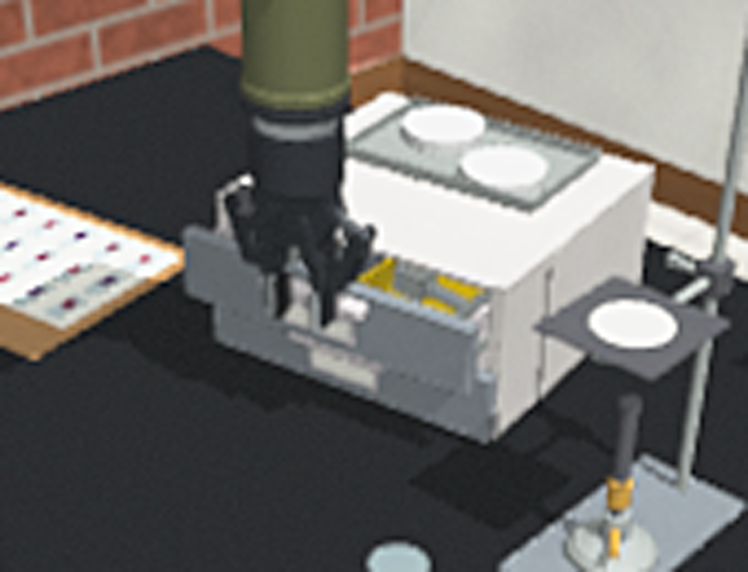

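Call:
arm_command([
  {"gripper": 0.4,"tx": 0.1,"ty": 0.02,"tz": 0,"yaw": 0},
  {"gripper": 0.4,"tx": 0.1,"ty": 0.02,"tz": 0,"yaw": 0},
  {"gripper": 0.4,"tx": 0.1,"ty": 0.02,"tz": 0,"yaw": 0},
  {"gripper": 0.4,"tx": 0.08,"ty": 0.02,"tz": 0,"yaw": 0},
  {"gripper": 0.4,"tx": 0.06,"ty": 0.01,"tz": 0,"yaw": 0},
])

```text
time: 29.65
ee_pos: [0.6131, 0.2387, 0.1177]
tcp_rot: [-0.107, 0.994, 0.0, 0.0]
ft_force: [-2.0, 0.6, 0.5]
grip_width: 0.0343
```

```bash
python3 snap.py 38 side;python3 -c "
from h import *
crop('side_38',170,70,340,200,4.4,'c38s')"
```

```text
{'time': 29.7, 'joints': [-0.46, 0.662, 0.09, 1.564, -0.07, 0.918, 1.439], 'ee_pos': [0.614, 0.239, 0.118], 'ft_force': [1.588, 0.013, 0.486], 'wrist_torque': [0.104, -0.016, 0.012], 'grip_width': 0.034}
jaw yaw 102.29491746905879
```

View pics/c38s.png

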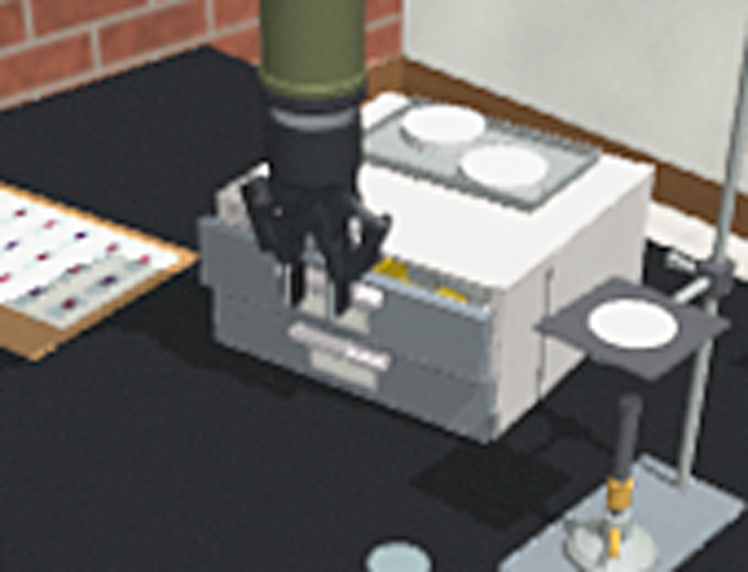

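Call:
arm_command([
  {"gripper": 0.4,"tx": 0.06,"ty": 0.01,"tz": 0,"yaw": 0},
  {"gripper": 0.4,"tx": 0.06,"ty": 0.01,"tz": 0,"yaw": 0},
  {"gripper": 0.4,"tx": 0.05,"ty": 0.01,"tz": 0,"yaw": 0},
])

```text
time: 30.0
ee_pos: [0.6214, 0.24, 0.1178]
tcp_rot: [-0.107, 0.994, 0.0, 0.0]
ft_force: [-1.6, 0.9, -0.8]
grip_width: 0.0342
```

Call:
arm_command([
  {"gripper": 0.4,"tx": 0.04,"ty": 0.01,"tz": 0,"yaw": 0},
  {"gripper": 0.4,"tx": 0.04,"ty": 0.01,"tz": 0,"yaw": 0},
])

```text
time: 30.2
ee_pos: [0.6254, 0.2408, 0.1177]
tcp_rot: [-0.107, 0.994, 0.0, -0.0]
ft_force: [-1.6, 0.7, 0.4]
grip_width: 0.0342
```

Call:
arm_command([
  {"gripper": 0.4,"tx": 0.04,"ty": 0.01,"tz": 0,"yaw": 0},
  {"gripper": 0.4,"tx": 0.04,"ty": 0.01,"tz": 0,"yaw": 0},
])

```text
time: 30.4
ee_pos: [0.6276, 0.2413, 0.1177]
tcp_rot: [-0.107, 0.994, -0.0, -0.002]
ft_force: [-11.4, -1.8, 8.3]
grip_width: 0.0338
```

```bash
python3 snap.py 39 side;python3 -c "
from h import *
crop('side_39',170,70,340,200,4.4,'c39s')"
```

```text
{'time': 30.45, 'joints': [-0.454, 0.684, 0.09, 1.517, -0.07, 0.949, 1.442], 'ee_pos': [0.628, 0.241, 0.118], 'ft_force': [-7.578, -1.205, 4.37], 'wrist_torque': [-0.208, 1.516, -0.158], 'grip_width': 0.034}
jaw yaw 102.26834177789547
```

View pics/c39s.png

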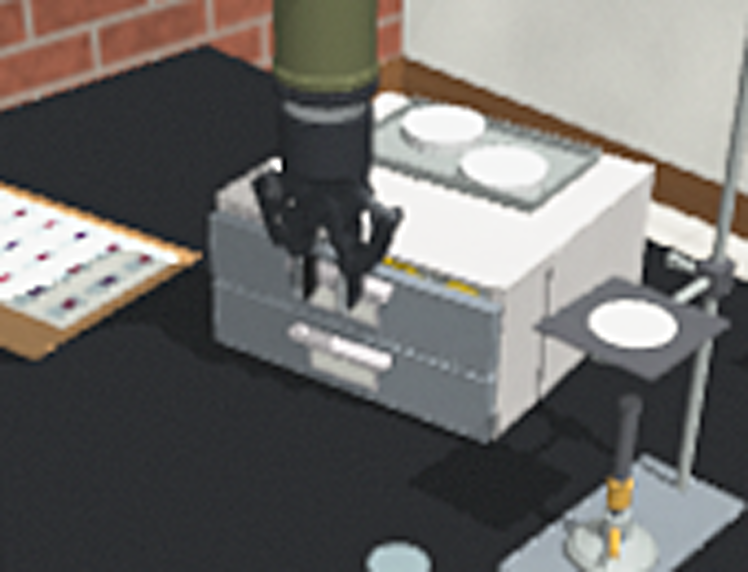

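Call:
arm_command([
  {"gripper": 0.4,"tx": 0.03,"ty": 0.01,"tz": 0,"yaw": 0},
  {"gripper": 0.4,"tx": 0,"ty": 0,"tz": 0,"yaw": 0},
])

```text
time: 30.65
ee_pos: [0.6276, 0.2413, 0.1176]
tcp_rot: [-0.107, 0.994, -0.001, -0.003]
ft_force: [-12.3, -2.0, 7.7]
grip_width: 0.034
```

Call:
arm_command([
  {"gripper": 0.4,"tx": -0.1,"ty": -0.02,"tz": 0,"yaw": 0},
  {"gripper": 0.4,"tx": -0.4,"ty": -0.09,"tz": 0,"yaw": 0},
  {"gripper": 0.4,"tx": -0.8,"ty": -0.18,"tz": 0,"yaw": 0},
  {"gripper": 0.4,"tx": -0.6,"ty": -0.14,"tz": 0.6,"yaw": 0},
  {"gripper": 0.4,"tx": -0.3,"ty": 0,"tz": 0.9,"yaw": 0},
  {"gripper": 0.4,"tx": 0,"ty": 0,"tz": 0.9,"yaw": 0},
  {"gripper": 0.4,"tx": 0,"ty": 0,"tz": 0.5,"yaw": 0},
])

```text
time: 31.35
ee_pos: [0.5221, 0.2209, 0.2672]
tcp_rot: [-0.107, 0.994, 0.001, 0.003]
ft_force: [0.7, -0.1, -1.2]
grip_width: 0.0342
```

```bash
python3 snap.py 40 side wrist scene;python3 -c "
from h import *
crop('side_40',170,70,340,200,4.4,'c40s')"
```

```text
{'time': 31.5, 'joints': [-0.519, 0.391, 0.111, 1.623, -0.047, 1.125, 1.389], 'ee_pos': [0.522, 0.221, 0.265], 'ft_force': [0.701, 1.197, -0.479], 'wrist_torque': [0.002, 0.002, -0.017], 'grip_width': 0.034}
jaw yaw 102.26179748786524
```

View pics/c40s.png

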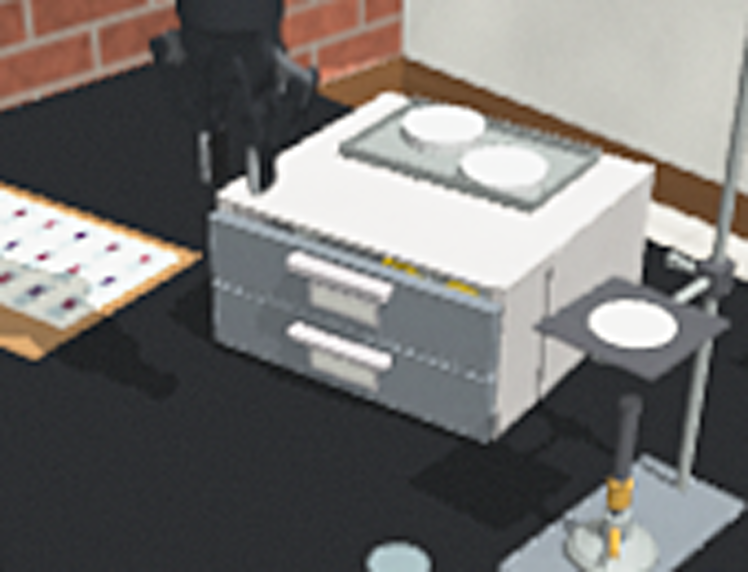

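View pics/wrist_40.png

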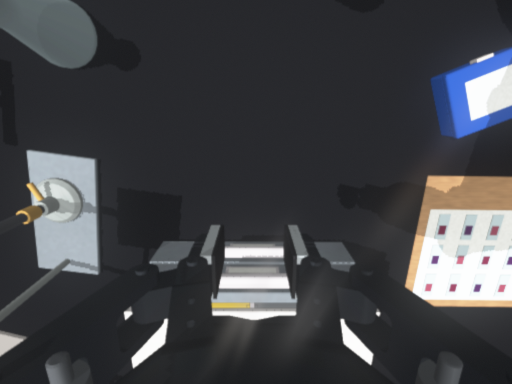

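View pics/side_40.png

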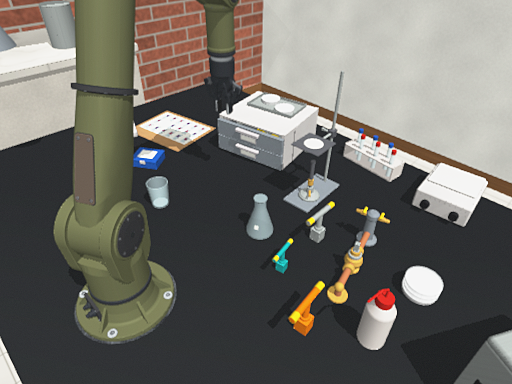

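Call:
arm_command([
  {"gripper": 0.4,"tx": 0,"ty": 0,"tz": 0,"yaw": 0},
  {"gripper": 0.4,"tx": 0,"ty": 0,"tz": 0,"yaw": 0},
  {"gripper": 0.4,"tx": 0,"ty": 0,"tz": 0,"yaw": 0},
])

```text
time: 31.8
ee_pos: [0.5205, 0.2205, 0.2615]
tcp_rot: [-0.107, 0.994, -0.0, -0.001]
ft_force: [0.1, -0.4, -0.4]
grip_width: 0.034
```

```bash
python3 -c "
from cell import *
print(sign_off())"
```

```text
the job is handed in; nothing more can be done
None
```

I shut the valve, laid the key flat in the yellow tray and closed the drawer. The job was handed in at about 32 s of the 72 s allowed.

- **Valve:** I turned the key clockwise about 280° in two grips. The torque rose from about 0.15 to 0.45 N m at the stop, so I take the valve as fully shut. I had no direct reading of its angle. I then backed off within the free play and lifted the key straight off.
- **Key:** My first try at tipping it in a firm grip only slid its foot along the tray floor with about 10 N of downward force. I lifted it back, let it stand between loose fingers, tipped it over, then gripped lightly and lowered it. The fingertips pressed on the tray floor with about 12 N before I let go, and the crossbar then settled about 2 mm. The pictures showed the key lying flat in the tray.
- **Drawer:** I pushed it in slowly, at about 20 mm/s near the end, until it met the stop at 12 N. The last side picture shows its front flush with the lower drawer. The spare fittings were in the grey tray in the pictures taken until it closed.
- **Rest of the bench:** Nothing else looked moved in the last side picture, and the arm was clear of everything when I handed in.

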